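# Load a ferrule and close the handle mould

### The job

Get the handle mould ready to pour: push the wider of the two standing brass ferrules over the core pin in the middle of the screwed-down mould base until it sits on the bottom of the recess, then lower the loose mould top over it onto the two dowels, with the witness lines on the same side. Press the top all the way down against the sprung ejector pins until the two halves meet flush, and finish while still gripping the top and keeping it pressed shut - do not let go. Leave the narrow ferrule, the burr block, chuck key, eraser, light wood blank and gouges where they are.

Things in the scene. Friction and masses are not known exactly. Their poses are not given: they have to be found in the camera images.
- mould_base: fixed lower mould half: aluminium block 56 (x) x 120 (y) x 26 high on a screwed-down plywood board 110 x 160 x 12, left or right of the vice, yaw within 0.3 rad of the world axes. Origin under the board's centre, z up. Parting face 38 above the origin, with a central recess 36 across, 4 deep, holding the core pin. Dark upright witness line, 14 tall, on its -x face at y = +40
- parting_face (a point): centre of the base's flat parting face, 38 above the worktop, axes of mould_base. Shut, the mould top's origin is here and its axes agree with mould_base's
- core_seat (a point): middle of the recess floor, at the foot of the core pin, 34 above the worktop. The core pin is 15 in diameter for 19 up from here, then tapers to 9 at its tip, 26 above this point (22 above the parting face)
- dowel_0 (a point): foot of the first steel dowel, on the parting face at x = 0, y = +46 of mould_base. Both dowels are 9 in diameter for 13 up from the face, then taper to 4 at the tip, 20 above the face
- dowel_1 (a point): foot of the second steel dowel, on the parting face at x = +10, y = -46 of mould_base: offset, so the top goes on only one way round
- eject_0 (a joint): sprung ejector pin, 6.4 in diameter, at x = 0, y = +30 of mould_base: 0 = up, standing 5 proud of the parting face; 0.005 = pressed flush (m). Each pin pushes up with 3 N when up and 5 N when flush, so the two carry the top 5 above the face until about 10 N in all (weight included) shuts it
- eject_1 (a joint): the other ejector pin, at x = 0, y = -30 of mould_base, the same
- mould_top: loose upper half, about 0.35 kg: aluminium block 56 (x) x 120 (y) x 42 high, right way up, cavity down on the worktop, on the other side of the vice from the base, yaw within 0.4 rad. Origin at the centre of its underside, z up. Cavity 36 across, 31 deep in the middle; pouring funnel on top; witness line on its -x face at y = +40. Grip it across its 56 mm width
- ferrule_wide: the wider brass ferrule: an open tube 24 outside diameter, 17 bore, 32 high, standing upright on the worktop behind the vice and the mould, about 60 g. Origin at the centre of its lower end, z along its axis; the same both ways up. Seated on the core pin it stands 28 above the parting face
- ferrule_narrow: the narrow brass ferrule: a tube 17 outside diameter, 11 bore, 24 high, standing near by; it does not fit and stays where it is. Origin at the centre of its lower end
- burr_block: wooden block 50 x 130 x 34 high (66 with its burrs), bystander behind on the right; origin under its centre
- chuck_key: small steel T-shaped key, 50 x 66 x 12, bystander behind the vice
- eraser: blue and white eraser 23 x 50 x 13, bystander in front of the vice
- wood_blank: light wooden carving blank 45 x 110 x 38 high, bystander behind on the left
- gouge_small: carving gouge 26 x 210 x 22, bystander farther back
- gouge_wide: carving gouge 26 x 210 x 22, bystander farther back beside the first
- hole_0 (a point): mouth of the blind hole for dowel_0 in the underside of mould_top, at x = 0, y = +46 of it: 10.5 in diameter, 31 deep. A steel bush with a dark centre on the upper face stands over each hole
- hole_1 (a point): mouth of the hole for dowel_1, at x = +10, y = -46 of mould_top, the same size
There are look-alikes about, which are no part of the job. What is shaped like the mould_top but purple is not meant.

How it is judged:
By the outcome, as a careful person would: the job done as asked, in the order asked, and still so for the second after the job is handed in, while the arm keeps its last pose, push and grip.
It also fails if it takes over 64 s, if anything falls off the work surface, if the arm or the gripper's body presses on something with over 40 N, if the wrist force passes 120 N, or if a joint passes its speed limit or range.

### The arm

A 6-joint arm with a two-finger parallel gripper is mounted at the origin on a cart in front of the work surface, level with it; the furniture and walls round the work are solid. World frame = base frame: x ahead of the robot, y to its left, z up, the work surface at z = 0. Lengths are in mm, angles in rad, forces in N, time in s.
With the tool pointing down it reaches from about 400 to 925 mm from the base axis. Payload 12.5 kg.
Tool frame: the origin (TCP) lies midway between the tips of the shut fingers; the grasp point (between the pads) lies 19 mm behind it; z points along the fingers, y is the direction in which the jaws open and shut (so a half turn about z gives the same grasp; the last joint's range is limited). The gripper opens to 95 mm and grips with 3 to 60 N. Pads are 20 mm wide; open, the fingers measure 119 mm over their backs; the gripper's body (75 mm by 180 mm) begins 59 mm behind the grasp point.
Start: joints at [-0.106, 0.491, 1.559, -0, 1.092, -0.106], TCP at [625.017, 0.021, 214.661] pointing down, gripper open.
Joint ranges: [-3.1, 3.1], [-0.84, 2.19], [0.05, 2.79], [-1.13, 4.28], [0.06, 2.93], [-2.69, 2.69]. Speed limits (rad/s): [2.22, 2.22, 2.79, 3.14, 3.14, 3.14].

### API

Orientations are given as [roll, pitch, yaw] about the fixed x, y, z axes, in that order (R = Rz(yaw) Ry(pitch) Rx(roll)).
In Python, from cell import env gives the robot as it stands.
- The arm moves only by the tool arm_command, never from a script. Its argument "steps" is a list of rows, each an object of numbers: "dx", "dy", "dz": the shift along the tool's x, y, z as a fraction of full scale; "rx", "ry", "rz": the turn, a rotation vector about the tool's x, y, z as a fraction of full scale; "claw": the gripper command: -1 is fully open, 1 is shut, values between are in proportion. In form: [{"dx": .., "dy": .., "dz": .., "rx": .., "ry": .., "rz": .., "claw": ..}, ...]. A call has 1 to 10 rows; each row shifts and turns the pose as measured when the row begins, along the tool's axes as they then stand; what a row does not reach is not made up. Full scale, the value 1, is 0.8 m for a shift and 90 degrees for a turn. A row lasts 1/8 s, in which the tool goes at most 62.5 mm and 10.7 degrees, less where a joint would pass 70% of its speed; a pose out of reach is approached as far as the arm can. A call with a number of a shift or a turn outside -1 to 1 is refused whole. A call with a gripper value outside its range is refused whole. The fingers move at their own pace and stop on an object; the grip force is fixed at half the most. Time passes only in rows, so rows that do not move let the fingers close. It gives the time, the measured TCP pose, the force and the opening at its end, in the units of the state.
- env.state(): the state, without advancing time (a new reading comes with each control period).
- env.read_camera(name): name is "scene" or "side" or "wrist"; returns (picture, depth): 384x512x3 uint8, red, green, blue; 384x512 float32, mm along the optical axis (not along the pixel's ray), 0 where there is no reading.
- env.get_calibration(name): a dict with "vfov" (degrees; the focal length in pixels is half the picture's height over the tangent of half this angle, whatever the lens; pixels are square), "cx", "cy" (the principal point, pixels), "k1" (the pictures are not rectified: a ray, as slopes to the right and down, at radius r is drawn at 1 + k1 r^2 times it, then the intrinsics apply), "xyz" and "attitude" of the camera in the world. Camera axes: x right, y up, looking along -z (the intrinsics and any distortion apply to the point x, -y, -z); pixel columns grow to the right and rows downward; lengths in mm; the calibration is good to about 2 mm. A picture is of the moment at which its call begins: read the wrist's pose just before it. get_calibration takes no time and is no camera call; for the wrist camera it gives the pose at the moment of the call.
- env.job_done(): hands the job in, once; it reports no verdict.
The state is a dict: "t": time; "joints": joint angles; "qvel": joint speeds; "tau": joint torques, N m; "eef_pos": TCP position; "tcp_rot": TCP orientation; "ft_force": force on the tool from outside, world axes, zero at the start; "moment": the same for the moment, N m; "opening": opening from 0.0 (shut) to 1.0 (fully open).
Only numpy, scipy, OpenCV 4.12 (cv2) and the standard library are available. Lean on these libraries where they do the work, as an engineer would, in place of code of your own. Each camera call takes 0.05 s, during which the arm holds its last target.

## Working session

There is one attempt and no reset: what is moved stays moved. The work goes in short steps, Python scripts to look and compute and a tool call to move; the robot and the scene stay as the last step left them, time stands still between calls to the robot, and variables do not carry over. Pictures are saved under pics/ and viewed, and the job is handed in when it is done.

Besides the shell and the picture viewer there is one more tool, called after "Emit:" by a JSON object that holds its "api" and its "payload". arm_command: Moves the arm, as the interface text tells. Its arguments: {"type":"object","properties":{"steps":{"type":"array","items":{"type":"object","properties":{"dx":{"type":"number"},"dy":{"type":"number"},"dz":{"type":"number"},"rx":{"type":"number"},"ry":{"type":"number"},"rz":{"type":"number"},"claw":{"type":"number"}}}}},"required":["steps"]}

```bash
mkdir -p pics; ls
cat > h.py <<'E'
import numpy as np, cv2, math
from scipy.spatial.transform import Rotation as R
from cell import env
def cam(name):
    c=env.get_calibration(name); img,d=env.read_camera(name)
    return c,img,d
def K(c,h=384):
    f=h/2/math.tan(math.radians(c["vfov"])/2)
    return np.array([[f,0,c["cx"]],[0,f,c["cy"]],[0,0,1.]])
def rot(c): return R.from_euler('xyz',c["attitude"]).as_matrix()
def rays(c,uv):
    k=K(c); uv=np.asarray(uv,float).reshape(-1,1,2)
    # forward: xd = x(1+k1 r^2)
    p=cv2.undistortPoints(uv,k,np.array([c["k1"],0,0,0,0.])).reshape(-1,2)
    return np.c_[p[:,0],-p[:,1],-np.ones(len(p))]
def pts(c,uv,d):  # depth pts
    r=rays(c,uv)*np.asarray(d).reshape(-1,1)
    return r@rot(c).T+np.array(c["xyz"])
def onz(c,uv,z):
    r=rays(c,uv)@rot(c).T; o=np.array(c["xyz"])
    s=(z-o[2])/r[:,2]; return o+r*s[:,None]
def proj(c,P):
    q=(np.asarray(P,float).reshape(-1,3)-np.array(c["xyz"]))@rot(c)
    x=q[:,0]/-q[:,2]; y=-q[:,1]/-q[:,2]; s=1+c["k1"]*(x*x+y*y); k=K(c)
    return np.c_[k[0,0]*x*s+k[0,2],k[1,1]*y*s+k[1,2]]
def cloud(c,d):
    v,u=np.mgrid[0:384,0:512]; P=pts(c,np.c_[u.ravel(),v.ravel()],d.ravel()).reshape(384,512,3)
    P[d==0]=np.nan; return P
E
python3 - <<'E'
from h import *
print(env.state())
for n in ["scene","side","wrist"]:
    c,i,d=cam(n); print(n,c)
    cv2.imwrite(f"pics/{n}0.png",cv2.cvtColor(i,cv2.COLOR_RGB2BGR)); np.savez(f"pics/{n}0.npz",i=i,d=d,c=np.array(c,dtype=object))
E
```

```text
pics
{'t': 0.0, 'joints': array([-1.05606887e-01,  4.91566707e-01,  1.55946270e+00, -7.37317016e-06,
        1.09167846e+00, -1.05628250e-01]), 'qvel': array([ 7.50074174e-04,  9.33422086e-04, -5.66043701e-05, -4.85870438e-04,
        1.67525374e-03,  1.85894035e-03]), 'tau': array([-9.52334158e-04, -6.12640929e+01, -2.58175153e+01,  6.92750537e-02,
        4.83079045e-02, -1.38641695e-05]), 'eef_pos': array([6.24755125e+02, 4.25868933e-02, 2.14052741e+02]), 'tcp_rot': array([-3.14048296e+00, -1.11076721e-04,  1.57082103e+00]), 'ft_force': array([0.40801258, 0.1558695 , 0.33042329]), 'moment': array([-0.00734751,  0.03198438,  0.02439769]), 'opening': 0.9999732598597788}
scene {'vfov': 51.606155210496695, 'cx': 258.10196611222125, 'cy': 186.74474347575847, 'k1': -0.007480078351913763, 'xyz': array([1084.70298593,  329.24852428, 1107.57165586]), 'attitude': array([0.5016548 , 0.00975225, 2.07338504])}
side {'vfov': 48.12052254222877, 'cx': 252.04796641042822, 'cy': 195.12101073325738, 'k1': -0.02011931414472548, 'xyz': array([1548.19478155,  159.00373845,  830.33301171]), 'attitude': array([ 0.89811722, -0.01905527,  1.72555978])}
wrist {'vfov': 65.29814453403641, 'cx': 251.53331298024085, 'cy': 189.3225192199405, 'k1': -0.010066924400570571, 'xyz': array([625.70814567,  77.12931757, 383.9224087 ]), 'attitude': array([-0.27702912,  0.00077391, -0.00060534])}
```

View pics/scene0.png

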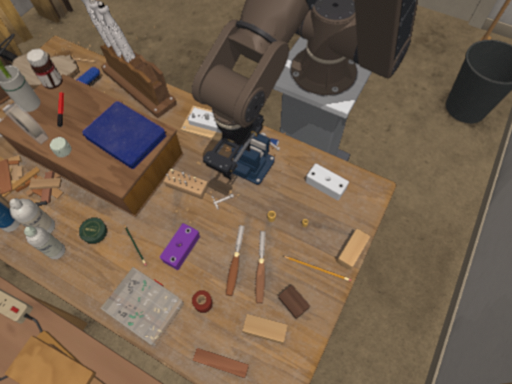

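View pics/side0.png

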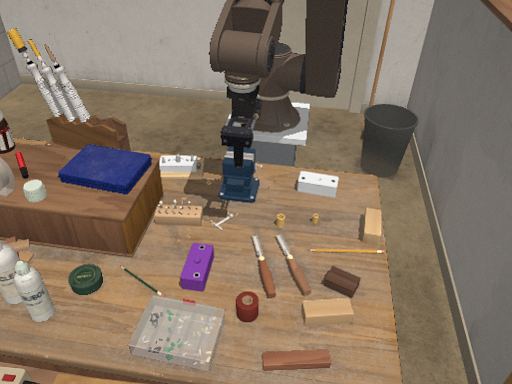

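View pics/wrist0.png

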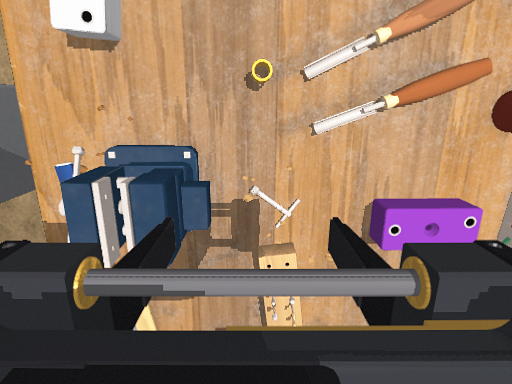

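The white top is at scene (327,181), the purple look-alike at (180,246), the base on its board at (203,120), and the two ferrules at (271,215) and (305,222). I'll measure these next.

Run:
```python
from h import *
z=np.load("pics/scene0.npz",allow_pickle=True); c=z['c'].item(); i=z['i']; P=cloud(c,z['d'])
z2=np.load("pics/side0.npz",allow_pickle=True); c2=z2['c'].item(); i2=z2['i'];P2=cloud(c2,z2['d'])
zw=np.load("pics/wrist0.npz",allow_pickle=True); cw=zw['c'].item(); Pw=cloud(cw,zw['d'])
np.set_printoptions(precision=1,suppress=True)
for (u,v) in [(327,181),(271,215),(305,222),(203,120),(180,246)]:
    print((u,v),P[v,u], proj(c2,P[v,u]))
def box(P,x,y,zr):
    m=(P[...,0]>x[0])&(P[...,0]<x[1])&(P[...,1]>y[0])&(P[...,1]<y[1])&(P[...,2]>zr[0])&(P[...,2]<zr[1]); return P[m]
for nm,Q in (("sc",P),("si",P2),("wr",Pw)):
    for (u,v) in [(327,181),(271,215),(305,222),(203,120)]:
        p=P[v,u]; q=box(Q,(p[0]-70,p[0]+70),(p[1]-70,p[1]+70),(15,90))
        if len(q): print(nm,u,len(q),np.median(q,0),q.min(0),q.max(0))
def crop(i,u,v,r=40): 
    a=i[max(0,v-r):v+r,max(0,u-r):u+r]; return cv2.resize(a,(380,290),interpolation=cv2.INTER_CUBIC)
o=np.vstack([np.hstack([crop(i,327,181),crop(i,285,218)]),np.hstack([crop(i,205,125),crop(i2,298,218)])])
cv2.imwrite("pics/crop1.png",o[:,:,::-1])
```

```text
(327, 181) [460.5 215.7  45.1] [[319.7 179.9]]
(271, 215) [627.6 110.5   5.8] [[279.4 221.2]]
(305, 222) [598.  211.1   3.3] [[314.9 219.2]]
(203, 120) [ 436.  -253.4   33.7] [[175.1 163. ]]
(180, 246) [851.2 -63.7  42.1] [[200.1 262. ]]
sc 327 773 [456.5 215.3  42.2] [415.4 151.5  15.1] [483.  274.6  50. ]
sc 271 55 [636.8 116.4  28.1] [623.  104.7  15.9] [646.4 127.2  35.6]
sc 305 26 [605.4 212.6  22.7] [595.7 205.4  15.4] [612.4 220.4  26.8]
sc 203 518 [ 440.3 -256.4   37. ] [ 377.8 -323.3   15. ] [ 490.1 -184.1   64.9]
si 327 654 [469.2 210.1  40.4] [418.4 150.2  15.1] [489.5 269.4  46.2]
si 271 70 [641.7 113.9  27. ] [623.8 103.2  15.4] [651.8 125.8  33.4]
si 305 34 [608.1 212.4  21. ] [597.6 203.6  15.1] [617.  219.   26.2]
si 203 579 [ 440.1 -241.9   36.3] [ 387.1 -306.4   15. ] [ 488.5 -183.5   61.3]
wr 327 2266 [454.1 164.5  41.4] [417.7 148.6  15.1] [476.9 186.4  44.4]
wr 271 243 [636.9 114.5  31.2] [624.9 101.8  15.2] [648.  124.8  34.1]
wr 203 7 [ 451.6 -239.2   17.3] [ 451.3 -241.    15.2] [ 452.1 -237.2   21.7]
```

View pics/crop1.png

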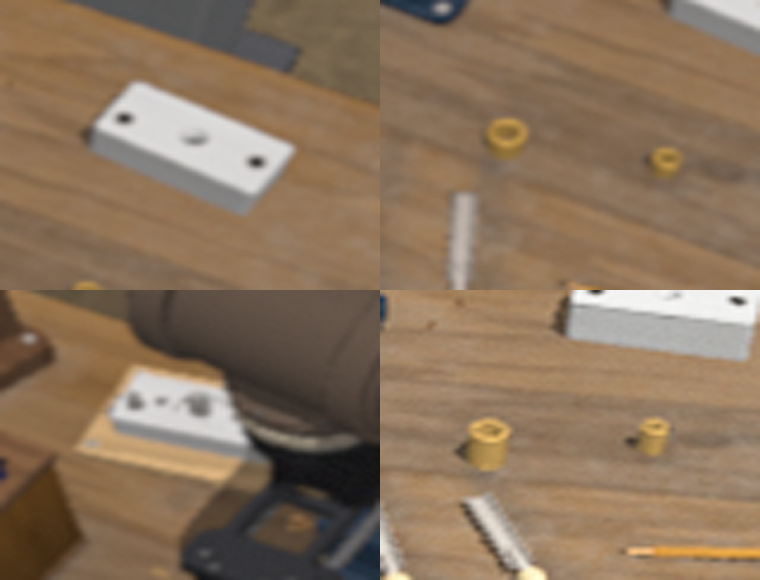

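Run:
```python
from h import *
C=[]
for n in ["scene","side","wrist"]:
    z=np.load(f"pics/{n}0.npz",allow_pickle=True); C.append(cloud(z['c'].item(),z['d']).reshape(-1,3))
C=np.vstack(C); C=C[np.isfinite(C).all(1)]
ys=np.arange(300,-480,-30); xs=np.arange(360,760,30)
print("     "+" ".join(f"{x:4d}" for x in xs))
for y in ys:
    r=[]
    for x in xs:
        m=(abs(C[:,0]-x)<15)&(abs(C[:,1]-y)<15)&(C[:,2]<400)
        r.append(f"{np.percentile(C[m,2],98):4.0f}" if m.sum()>2 else "   .")
    print(f"{y:5d}"," ".join(r))
c=env.get_calibration("wrist"); print(proj(c,env.state()['eef_pos']))
```

```text
360  390  420  450  480  510  540  570  600  630  660  690  720  750
  300    4    5    6    4    5    5    5    4    5    5    5    4    8    4
  270    5    5   47   46   45    5    5    5    4    3    5    5   10    3
  240    5    5   47   46   45    4    6    5    5    4    5    4   10    4
  210    4    4   47   47   45    4    4    5   26    7    4    5    8    4
  180    3    3   45   45   43    4    3    3    3    3    3    3    3    3
  150    2    2   43   44   43    3    2    3    3    3    3    3   12   16
  120    3    3    3    3    3    2    3    3    3   33   31   13   13   12
   90    3    3    3    4    3    3    3    3    3   32    3    3    3   12
   60    3    3    3    6    5    3    3    3    3    3    3    9   13   14
   30    3    3   58   53   16   16  335  337  338  340  335  335  335    3
    0    4   14   64  133  133  133  133  307    4  378  336  336  336    3
  -30    3   18   88  133  133  133  134   83    5  383  394  336  335    3
  -60    3    .   94  133  133  133  133   82    3    3    9    7    4    4
  -90    1    .    1    3   14   15   15   
[... 274 characters left out ...]
40   54   42   13    4    4    4    4   32   45   56    4    3
 -240    .   41   61   40   15    3    3  140  141  140  141  141  141  140
 -270   14   40   44   42   16    5    4  144  177  177  177  177  176  176
 -300    4   37   43   57   17    7    4  144  179  178  178  178  177  176
 -330    4   17   18   16   12    2    .  144  178  178  179  178  178  176
 -360    5    6    5    6    6    .    .  144  179  178  178  178  178  175
 -390    6   28   31   28    7    .    .  164  178  178  178  177  178  173
 -420    5  150  144  143   32    .    .  175  179  178  178  177  178  171
 -450    7  157  152  153   33    .    .  176  179  177  178  178  177  145
[[250.30942395 234.33069709]]
```

Emit:
{"api": "arm_command", "payload": {"steps": [{"dx":-0.055,"dy":-0.04,"claw":-1},{"dx":-0.055,"dy":-0.04,"claw":-1},{"dx":-0.055,"dy":-0.04,"claw":-1},{"dx":-0.055,"dy":-0.04,"claw":-1},{"dx":-0.055,"dy":-0.04,"claw":-1},{"dx":-0.055,"dy":-0.04,"claw":-1},{"dz":0.03,"claw":-1},{"claw":-1}]}}

```text
$.steps[0]: bad value
```

Emit:
{"api": "arm_command", "payload": {"steps": [{"dx":-0.055,"dy":-0.04,"dz":0.0,"rx":0.0,"ry":0.0,"rz":0.0,"claw":-1.0},{"dx":-0.055,"dy":-0.04,"dz":0.0,"rx":0.0,"ry":0.0,"rz":0.0,"claw":-1.0},{"dx":-0.055,"dy":-0.04,"dz":0.0,"rx":0.0,"ry":0.0,"rz":0.0,"claw":-1.0},{"dx":-0.055,"dy":-0.04,"dz":0.0,"rx":0.0,"ry":0.0,"rz":0.0,"claw":-1.0},{"dx":-0.055,"dy":-0.04,"dz":0.0,"rx":0.0,"ry":0.0,"rz":0.0,"claw":-1.0},{"dx":-0.055,"dy":-0.04,"dz":0.0,"rx":0.0,"ry":0.0,"rz":0.0,"claw":-1.0},{"dx":0.0,"dy":0.0,"dz":0.03,"rx":0.0,"ry":0.0,"rz":0.0,"claw":-1.0},{"dx":0.0,"dy":0.0,"dz":0.0,"rx":0.0,"ry":0.0,"rz":0.0,"claw":-1.0}]}}

```text
t: 1.15
eef_pos: [426.6, -271.8, 188.7]
tcp_rot: [-3.14, -0.0, 1.572]
ft_force: [0.1, 1.3, -0.4]
opening: 0.998
```

Emit:
{"api": "arm_command", "payload": {"steps": [{"dx":0.0,"dy":0.015,"dz":0.05,"rx":0.0,"ry":0.0,"rz":0.0,"claw":-1.0},{"dx":0.0,"dy":0.0,"dz":0.025,"rx":0.0,"ry":0.0,"rz":0.0,"claw":-1.0},{"dx":0.0,"dy":0.0,"dz":0.0,"rx":0.0,"ry":0.0,"rz":0.0,"claw":-1.0}]}}

```text
t: 1.52
eef_pos: [440.8, -271.5, 129.6]
tcp_rot: [3.141, 0.002, 1.574]
ft_force: [-0.5, 0.7, 0.2]
opening: 1.002
```

```bash
cat > shot.py <<'E'
import sys
from h import *
def shot(n,name):
    s=env.state(); c,i,d=cam(n)
    cv2.imwrite(f"pics/{name}.png",cv2.resize(i,(768,576),interpolation=cv2.INTER_CUBIC)[:,:,::-1]); np.savez(f"pics/{name}.npz",i=i,d=d,c=np.array(c,dtype=object),s=np.array(s,dtype=object))
    return s,c,i,d
if __name__=="__main__":
    s,c,i,d=shot(sys.argv[1],sys.argv[2]); print(s['t'],s['eef_pos'],s['tcp_rot'],c['xyz'],c['attitude'])
E
python3 shot.py wrist base1
```

```text
1.525 [ 440.76095422 -271.53134503  129.59943345] [3.14106408e+00 1.77089429e-03 1.57352377e+00] [ 441.21461736 -194.1303345   299.23706436] [-0.27889068 -0.00070033  0.00212922]
```

View pics/base1.png

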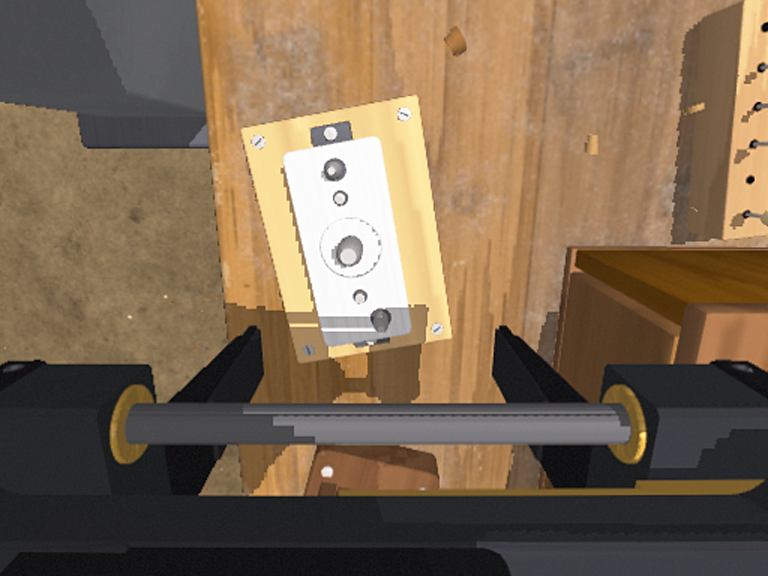

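Base in the wrist view: core pin tip at display (348,256), dowels at (335,169) and (380,320), ejectors at (340,198) and (360,297). Next I'll enlarge it and fit the pose.

Run:
```python
from h import *
z=np.load("pics/base1.npz",allow_pickle=True); i=z['i']
a=i[85:240,150:310]; cv2.imwrite("pics/base1c.png",cv2.resize(a,None,fx=3.75,fy=3.75,interpolation=cv2.INTER_CUBIC)[:,:,::-1])
```

```text
(no output)
```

View pics/base1c.png

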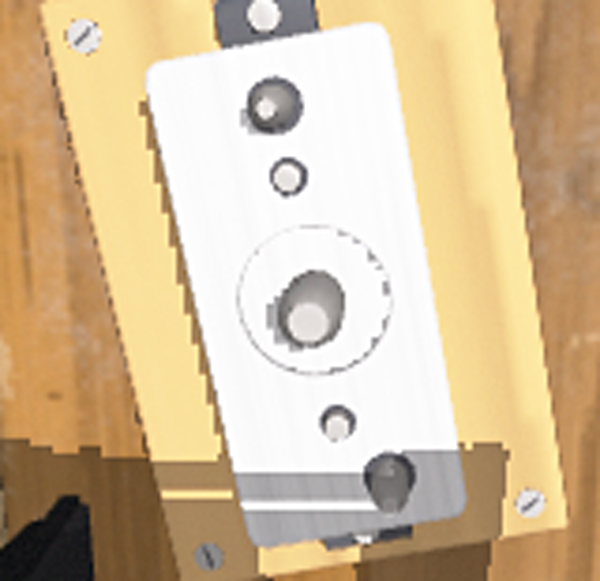

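Run:
```python
from h import *
from scipy.optimize import least_squares
np.set_printoptions(precision=2,suppress=True)
z=np.load("pics/base1.npz",allow_pickle=True); c=z['c'].item()
P=[(0,0,38),(0,46,58),(0,30,43),(0,-30,43),(0,0,60),(10,-46,58)]
q=np.array([(314,300),(266,108),(289,177),(337,423),(307,321),(391,505)],float)
uv=(q+.5)/3.75-.5+np.array([150,85])
# edges at z=38
E=[((147,75),(240,530),-28,0),((388,35),(465,495),28,0),((160,63),(375,23),60,1),((255,545),(455,512),-60,1)]
def mod(p): 
    Rz=R.from_euler('z',p[2]).as_matrix()
    return np.array(P)@Rz.T+[p[0],p[1],p[3]]
W=[(onz(c,(np.array(a[:2],float)+.5)/3.75-.5+np.array([150,85]),38)) for a in E]
def res(p):
    r=(proj(c,mod(p))-uv)
    r=r*np.array([1,1,1,1,1,.5])[:,None]
    e=[]
    for (a,b,val,ax),w in zip(E,W):
        l=(w[:,:2]-p[:2])@np.array([[np.cos(p[2]),-np.sin(p[2])],[np.sin(p[2]),np.cos(p[2])]])
        e+=list(l[:,ax]-val)
    return np.r_[r.ravel(),.5*np.array(e),p[3]*.3]
s=least_squares(res,[440,-250,0.2,0],loss='soft_l1'); print(s.x); print((proj(c,mod(s.x))-uv)); print(res(s.x)[12:])
np.save("base.npy",s.x)
```

```text
[ 425.3  -246.62    0.17   -1.25]
[[-0.04  0.17]
 [ 0.26 -0.4 ]
 [-0.38 -0.17]
 [-0.22  0.71]
 [ 0.28 -0.15]
 [-0.56 -0.45]]
[ 0.49 -0.57 -0.2  -0.08 -0.42 -0.38  0.7   0.77 -0.38]
```

Emit:
{"api": "arm_command", "payload": {"steps": [{"dx":0.0,"dy":0.0,"dz":-0.055,"rx":0.0,"ry":0.0,"rz":0.0,"claw":-1.0},{"dx":0.0,"dy":0.0,"dz":-0.055,"rx":0.0,"ry":0.0,"rz":0.0,"claw":-1.0},{"dx":0.06,"dy":0.03,"dz":0.0,"rx":0.0,"ry":0.0,"rz":0.0,"claw":-1.0},{"dx":0.06,"dy":0.03,"dz":0.0,"rx":0.0,"ry":0.0,"rz":0.0,"claw":-1.0},{"dx":0.06,"dy":0.03,"dz":0.0,"rx":0.0,"ry":0.0,"rz":0.0,"claw":-1.0},{"dx":0.06,"dy":0.03,"dz":0.0,"rx":0.0,"ry":0.0,"rz":0.0,"claw":-1.0},{"dx":0.06,"dy":0.03,"dz":0.0,"rx":0.0,"ry":0.0,"rz":0.0,"claw":-1.0},{"dx":0.06,"dy":0.03,"dz":0.0,"rx":0.0,"ry":0.0,"rz":0.0,"claw":-1.0},{"dx":0.06,"dy":0.03,"dz":0.0,"rx":0.0,"ry":0.0,"rz":0.0,"claw":-1.0},{"dx":0.06,"dy":0.035,"dz":0.0,"rx":0.0,"ry":0.0,"rz":0.0,"claw":-1.0}]}}

```text
t: 2.82
eef_pos: [643.2, 124.6, 239.5]
tcp_rot: [3.12, 0.008, 1.572]
ft_force: [0.6, -0.4, 1.0]
opening: 1.002
```

Emit:
{"api": "arm_command", "payload": {"steps": [{"dx":0.0,"dy":0.0,"dz":0.07,"rx":0.0,"ry":0.0,"rz":0.0,"claw":-1.0},{"dx":0.0,"dy":0.0,"dz":0.065,"rx":0.0,"ry":0.0,"rz":0.0,"claw":-1.0},{"dx":0.0,"dy":0.0,"dz":0.0,"rx":0.0,"ry":0.0,"rz":0.0,"claw":-1.0}]}}

```text
t: 3.2
eef_pos: [648.3, 129.5, 134.8]
tcp_rot: [3.112, 0.007, 1.579]
ft_force: [0.7, 0.4, -0.1]
opening: 0.999
```

```bash
python3 shot.py wrist fer1
```

```text
3.2 [648.28853618 129.52477407 134.77649175] [3.11220714 0.00726854 1.57886551] [643.4229849  207.79167996 303.90272858] [-0.28441545 -0.0295602   0.00760135]
```

View pics/fer1.png

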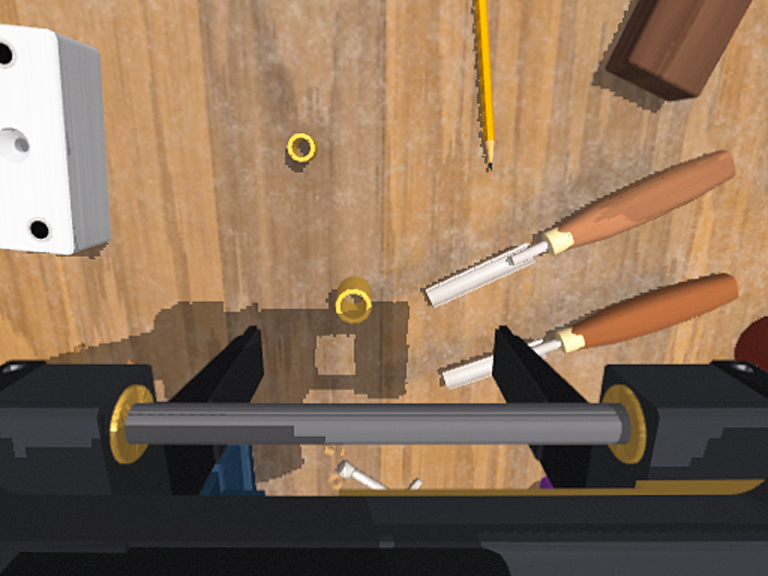

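```bash
cat >> h.py <<'E'
def go(target,yaw,n=1,s=None):
    s=s or env.state(); R0=R.from_euler('xyz',s['tcp_rot']); R1=R.from_euler('xyz',[math.pi,0,yaw])
    d=R0.inv().apply(np.array(target)-s['eef_pos'])/800; r=(R0.inv()*R1).as_rotvec()/(math.pi/2)
    print("t %.2f"%s['t'],"pos",np.round(s['eef_pos'],1),"rot",np.round(s['tcp_rot'],3),"F",np.round(s['ft_force'],1),"op %.3f"%s['opening'])
    print("shift/%d"%n,np.round(d/n,4),"turn/%d"%n,np.round(r/n,4), "|d|mm %.1f deg %.1f"%(np.linalg.norm(d)*800,np.linalg.norm(r)*90))
E
python3 - <<'E'
from h import *
z=np.load("pics/fer1.npz",allow_pickle=True); c=z['c'].item(); i=z['i']
P=cloud(c,z['d'])
m=(abs(P[...,0]-637)<25)&(abs(P[...,1]-114)<25)&(P[...,2]>29.)&(P[...,2]<36)
v,u=np.nonzero(m); p=P[m]; print(len(p),p.mean(0),p.min(0),p.max(0),u.min(),u.max(),v.min(),v.max())
A=np.c_[2*p[:,:2],np.ones(len(p))]; 
a=i[180:220,210:262]; cv2.imwrite("pics/fer1c.png",cv2.resize(a,None,fx=12,fy=12,interpolation=cv2.INTER_CUBIC)[:,:,::-1])
hsv=cv2.cvtColor(i,cv2.COLOR_RGB2HSV)
print(onz(c,[(353/1.5-.2,305/1.5-.2)],32))
go([637,114,134],math.pi/2)
E
```

```text
235 [636.52881102 113.82621698  31.27320584] [624.7413234  101.88526248  29.12729385] [647.84811607 125.41195876  33.10367411] 223 247 192 215
[[636.46780026 114.57707399  32.        ]]
t 3.25 pos [649.5 129.5 137.3] rot [3.108 0.007 1.579] F [0.3 0.  0.3] op 1.000
shift/1 [-0.0192 -0.0159  0.0037] turn/1 [0.0213 0.0043 0.0051] |d|mm 20.2 deg 2.0
```

View pics/fer1c.png

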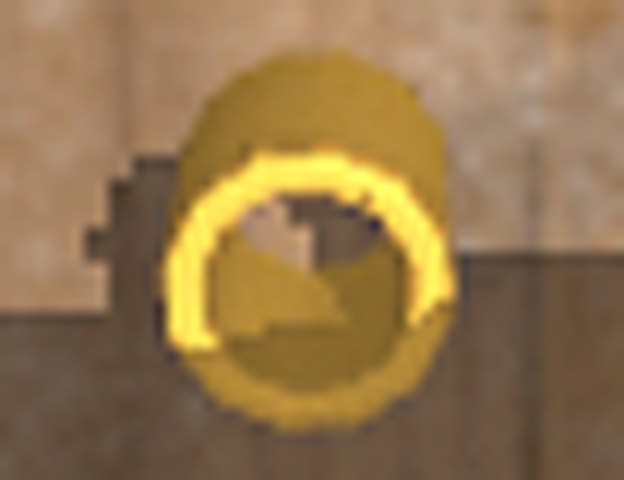

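Emit:
{"api": "arm_command", "payload": {"steps": [{"dx":-0.019,"dy":-0.016,"dz":0.03,"rx":0.021,"ry":0.004,"rz":0.005,"claw":-1.0},{"dx":0.0,"dy":0.0,"dz":0.04,"rx":0.0,"ry":0.0,"rz":0.0,"claw":-1.0},{"dx":0.0,"dy":0.0,"dz":0.0,"rx":0.0,"ry":0.0,"rz":0.0,"claw":-1.0},{"dx":0.0,"dy":0.0,"dz":0.0,"rx":0.0,"ry":0.0,"rz":0.0,"claw":-1.0}]}}

```text
t: 3.75
eef_pos: [639.5, 111.4, 87.5]
tcp_rot: [3.134, -0.001, 1.569]
ft_force: [-0.3, 0.4, 0.2]
opening: 0.999
```

```bash
python3 shot.py wrist fer2
python3 - <<'E'
from h import *
z=np.load("pics/fer2.npz",allow_pickle=True); c=z['c'].item(); P=cloud(c,z['d'])
m=(abs(P[...,0]-637)<25)&(abs(P[...,1]-114)<25)&(P[...,2]>29.)&(P[...,2]<36)
p=P[m]; print(len(p),p.mean(0),(p.min(0)+p.max(0))/2)
v,u=np.nonzero(m); print(u.min(),u.max(),v.min(),v.max())
go([636.5,114,10],math.pi/2)
E
```

```text
3.75 [639.46606508 111.41232406  87.49550329] [ 3.13442942e+00 -9.49446779e-04  1.56870441e+00] [639.17652286 188.35018457 257.36427538] [-0.27616618 -0.00743355 -0.00268589]
345 [636.33489128 113.87881279  31.35860215] [636.63538789 113.548239    31.1140638 ]
232 261 188 216
t 3.80 pos [639.4 111.5  87.4] rot [ 3.134e+00 -1.000e-03  1.569e+00] F [-0.3  0.9  0.1] op 0.999
shift/1 [ 0.0031 -0.0044  0.0968] turn/1 [ 0.0046 -0.0006 -0.0012] |d|mm 77.5 deg 0.4
```

View pics/fer2.png

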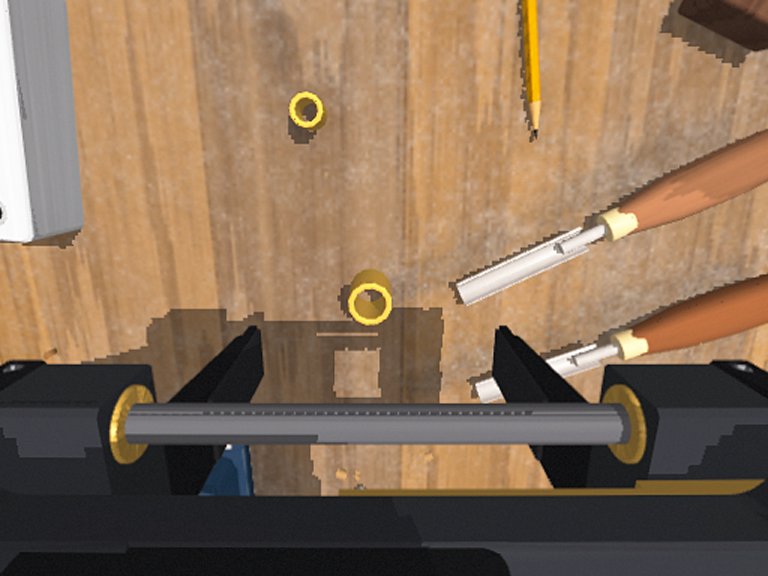

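Emit:
{"api": "arm_command", "payload": {"steps": [{"dx":0.003,"dy":-0.004,"dz":0.0,"rx":0.005,"ry":0.0,"rz":-0.001,"claw":0.1},{"dx":0.0,"dy":0.0,"dz":0.03,"rx":0.0,"ry":0.0,"rz":0.0,"claw":0.1},{"dx":0.0,"dy":0.0,"dz":0.0,"rx":0.0,"ry":0.0,"rz":0.0,"claw":0.1},{"dx":0.0,"dy":0.0,"dz":0.0,"rx":0.0,"ry":0.0,"rz":0.0,"claw":0.1}]}}

```text
t: 4.3
eef_pos: [637.3, 114.5, 67.3]
tcp_rot: [3.138, -0.001, 1.571]
ft_force: [-0.1, -0.2, 0.8]
opening: 0.633
```

```bash
python3 shot.py wrist fer3
python3 - <<'E'
from h import *
go([636.5,113.8,10],math.pi/2)
E
```

```text
4.3 [637.26324337 114.52516971  67.31922596] [ 3.13825704e+00 -1.42825080e-03  1.57100983e+00] [637.42955762 191.38108418 237.22235671] [-0.27568358 -0.00353018 -0.00043552]
t 4.35 pos [637.1 114.5  67.2] rot [ 3.138e+00 -1.000e-03  1.571e+00] F [-0.4 -0.1  0.1] op 0.595
shift/1 [-0.001  -0.001   0.0715] turn/1 [ 0.002  -0.0009  0.0001] |d|mm 57.2 deg 0.2
```

View pics/fer3.png

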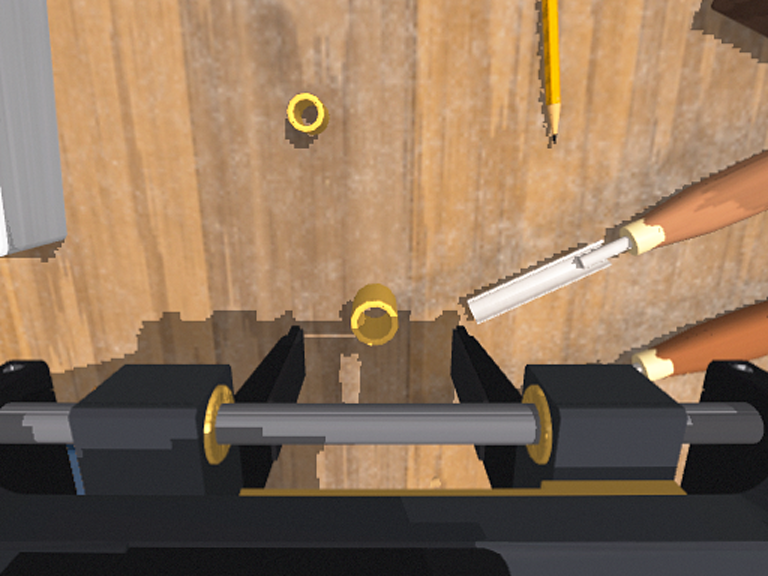

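Emit:
{"api": "arm_command", "payload": {"steps": [{"dx":-0.001,"dy":-0.001,"dz":0.0,"rx":0.002,"ry":0.0,"rz":0.0,"claw":0.1},{"dx":0.0,"dy":0.0,"dz":0.01,"rx":0.0,"ry":0.0,"rz":0.0,"claw":0.1},{"dx":0.0,"dy":0.0,"dz":0.02,"rx":0.0,"ry":0.0,"rz":0.0,"claw":0.1},{"dx":0.0,"dy":0.0,"dz":0.02,"rx":0.0,"ry":0.0,"rz":0.0,"claw":0.1},{"dx":0.0,"dy":0.0,"dz":0.02,"rx":0.0,"ry":0.0,"rz":0.0,"claw":0.1},{"dx":0.0,"dy":0.0,"dz":0.0,"rx":0.0,"ry":0.0,"rz":0.0,"claw":0.1}]}}

```text
t: 5.1
eef_pos: [636.0, 113.7, 7.2]
tcp_rot: [-3.141, -0.001, 1.571]
ft_force: [-0.1, 0.5, -0.1]
opening: 0.451
```

```bash
python3 shot.py wrist fer4
python3 - <<'E'
from h import *
go([636.5,113.8,10],math.pi/2)
E
```

```text
5.1 [636.02407822 113.70513795   7.21991261] [-3.14072702e+00 -1.38543514e-03  1.57094986e+00] [636.90426074 190.59075421 177.1177075 ] [-0.27574049  0.00068427 -0.00042962]
t 5.15 pos [636.4 113.8   8. ] rot [ 3.141e+00 -1.000e-03  1.571e+00] F [ 0.1 -0.3 -0.6] op 0.451
shift/1 [ 0.      0.0001 -0.0025] turn/1 [ 0.0001 -0.0009  0.0001] |d|mm 2.0 deg 0.1
```

View pics/fer4.png

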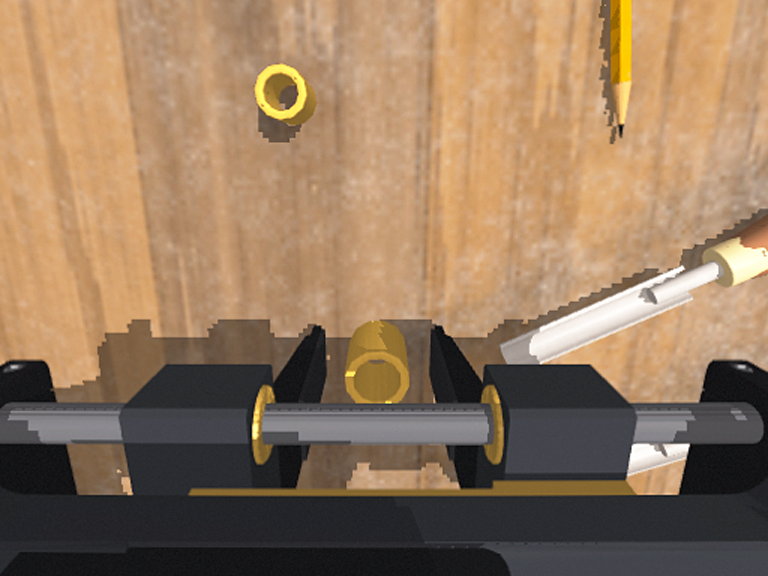

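Emit:
{"api": "arm_command", "payload": {"steps": [{"dx":0.0,"dy":0.0,"dz":-0.003,"rx":0.0,"ry":-0.001,"rz":0.0,"claw":0.1},{"dx":0.0,"dy":0.0,"dz":0.0,"rx":0.0,"ry":0.0,"rz":0.0,"claw":1.0},{"dx":0.0,"dy":0.0,"dz":0.0,"rx":0.0,"ry":0.0,"rz":0.0,"claw":1.0},{"dx":0.0,"dy":0.0,"dz":0.0,"rx":0.0,"ry":0.0,"rz":0.0,"claw":1.0},{"dx":0.0,"dy":0.0,"dz":0.0,"rx":0.0,"ry":0.0,"rz":0.0,"claw":1.0}]}}

```text
t: 5.78
eef_pos: [637.3, 113.9, 12.2]
tcp_rot: [3.139, -0.0, 1.571]
ft_force: [-0.5, 0.9, -0.6]
opening: 0.241
```

```bash
python3 shot.py wrist fer5
python3 - <<'E'
from h import *
z=np.load("pics/fer5.npz",allow_pickle=True); i=z['i']
a=i[200:290,190:310]; cv2.imwrite("pics/fer5c.png",cv2.resize(a,None,fx=6,fy=6,interpolation=cv2.INTER_CUBIC)[:,:,::-1])
go([636.5,113.8,10],math.pi/2)
E
```

```text
5.775 [637.25867396 113.8652847   12.22679057] [ 3.13872724e+00 -8.72124363e-06  1.57097204e+00] [637.49495923 190.97061685 182.01981604] [-0.27714076 -0.00304631 -0.00036881]
t 5.83 pos [637.2 113.9  12.2] rot [ 3.139 -0.     1.571] F [-0.3  0.  -1.3] op 0.238
shift/1 [-0.0001 -0.0009  0.0028] turn/1 [ 0.0018 -0.      0.0002] |d|mm 2.3 deg 0.2
```

View pics/fer5c.png

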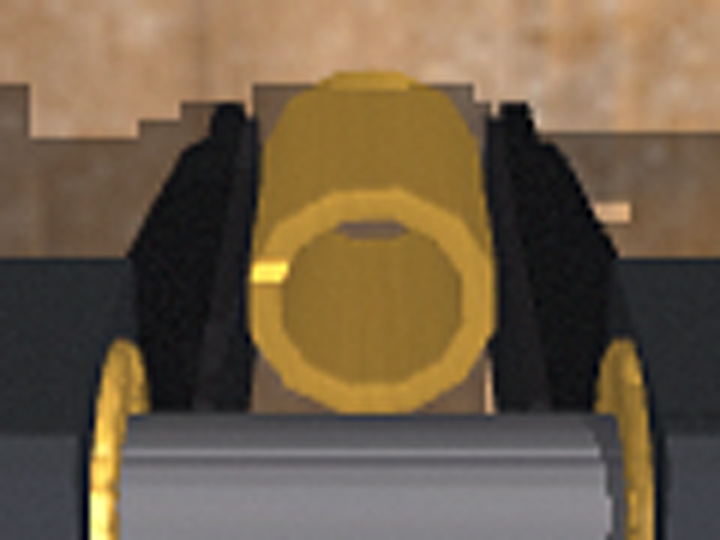

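Run:
```python
from h import *
np.set_printoptions(precision=2,suppress=True)
z=np.load("pics/fer5.npz",allow_pickle=True); c=z['c'].item(); s=z['s'].item()
uv=(np.array([[373,301]])+.5)/6-.5+[190,200]
p=onz(c,uv,32); print(uv,p, p-s['eef_pos'])
P=cloud(c,z['d']); m=(abs(P[...,0]-637)<12.5)&(abs(P[...,1]-114)<15)&(P[...,2]>29.5)&(P[...,2]<36)
q=P[m]; print(len(q),q.mean(0),(q.min(0)+q.max(0))/2)
```

```text
[[251.75 249.75]] [[638.04 113.59  32.  ]] [[ 0.78 -0.28 19.77]]
778 [637.61 114.03  31.65] [637.   113.63  32.69]
```

Emit:
{"api": "arm_command", "payload": {"steps": [{"dx":0.0,"dy":0.0,"dz":-0.02,"rx":0.0,"ry":0.0,"rz":0.0,"claw":1.0},{"dx":0.0,"dy":0.0,"dz":-0.07,"rx":0.0,"ry":0.0,"rz":0.0,"claw":1.0},{"dx":0.0,"dy":0.0,"dz":-0.07,"rx":0.0,"ry":0.0,"rz":0.0,"claw":1.0},{"dx":0.0,"dy":0.0,"dz":-0.07,"rx":0.0,"ry":0.0,"rz":0.0,"claw":1.0},{"dx":0.0,"dy":0.0,"dz":-0.03,"rx":0.0,"ry":0.0,"rz":0.0,"claw":1.0}]}}

```text
t: 6.45
eef_pos: [635.8, 113.7, 229.1]
tcp_rot: [3.14, 0.0, 1.571]
ft_force: [0.1, 0.1, -0.9]
opening: 0.236
```

Emit:
{"api": "arm_command", "payload": {"steps": [{"dx":-0.05,"dy":-0.029,"dz":0.0,"rx":0.0,"ry":0.0,"rz":0.0,"claw":1.0},{"dx":-0.05,"dy":-0.029,"dz":0.0,"rx":0.0,"ry":0.0,"rz":0.0,"claw":1.0},{"dx":-0.05,"dy":-0.029,"dz":0.0,"rx":0.0,"ry":0.0,"rz":0.0,"claw":1.0},{"dx":-0.05,"dy":-0.029,"dz":0.0,"rx":0.0,"ry":0.0,"rz":0.0,"claw":1.0},{"dx":-0.05,"dy":-0.029,"dz":0.0,"rx":0.0,"ry":0.0,"rz":0.0,"claw":1.0},{"dx":-0.05,"dy":-0.029,"dz":0.0,"rx":0.0,"ry":0.0,"rz":0.0,"claw":1.0},{"dx":-0.05,"dy":-0.029,"dz":0.0,"rx":0.0,"ry":0.0,"rz":0.0,"claw":1.0},{"dx":-0.05,"dy":-0.029,"dz":0.0,"rx":0.0,"ry":0.0,"rz":0.0,"claw":1.0},{"dx":-0.03,"dy":-0.015,"dz":0.0,"rx":0.0,"ry":0.0,"rz":0.0,"claw":1.0},{"dx":0.0,"dy":0.0,"dz":0.0,"rx":0.0,"ry":0.0,"rz":0.0,"claw":1.0}]}}

```text
t: 7.7
eef_pos: [431.8, -239.7, 241.7]
tcp_rot: [3.124, 0.005, 1.572]
ft_force: [1.1, 0.6, -0.9]
opening: 0.24
```

Run:
```python
from h import *
go([425.3,-246.6,140],math.pi/2,2)
```

```text
t 7.70 pos [ 431.8 -239.7  241.7] rot [3.124 0.005 1.572] F [ 1.1  0.6 -0.9] op 0.240
shift/2 [-0.004  -0.0052  0.0635] turn/2 [0.0057 0.0015 0.0005] |d|mm 102.1 deg 1.1
```

Emit:
{"api": "arm_command", "payload": {"steps": [{"dx":-0.004,"dy":-0.005,"dz":0.064,"rx":0.006,"ry":0.002,"rz":0.0,"claw":1.0},{"dx":-0.004,"dy":-0.005,"dz":0.064,"rx":0.006,"ry":0.002,"rz":0.0,"claw":1.0},{"dx":0.0,"dy":0.0,"dz":0.03,"rx":0.0,"ry":0.0,"rz":0.0,"claw":1.0},{"dx":0.0,"dy":0.0,"dz":0.0,"rx":0.0,"ry":0.0,"rz":0.0,"claw":1.0},{"dx":0.0,"dy":0.0,"dz":0.0,"rx":0.0,"ry":0.0,"rz":0.0,"claw":1.0}]}}

```text
t: 8.32
eef_pos: [428.0, -244.7, 116.7]
tcp_rot: [3.137, 0.002, 1.574]
ft_force: [-0.6, -0.9, -0.6]
opening: 0.242
```

```bash
python3 shot.py wrist pl1;  python3 - <<'E'
from h import *
go([425.3,-246.6,82],math.pi/2,1)
E
```

```text
8.325 [ 427.97215028 -244.72739484  116.70303364] [3.13676601e+00 2.16548845e-03 1.57381869e+00] [ 427.66933017 -167.25468197  286.31163194] [-0.27927156 -0.00499324  0.00242661]
t 8.38 pos [ 428.  -244.8  116.8] rot [3.137e+00 2.000e-03 1.574e+00] F [-1.1  0.6 -0.5] op 0.242
shift/1 [-0.0022 -0.0036  0.0435] turn/1 [0.0032 0.0015 0.0019] |d|mm 34.9 deg 0.4
```

View pics/pl1.png

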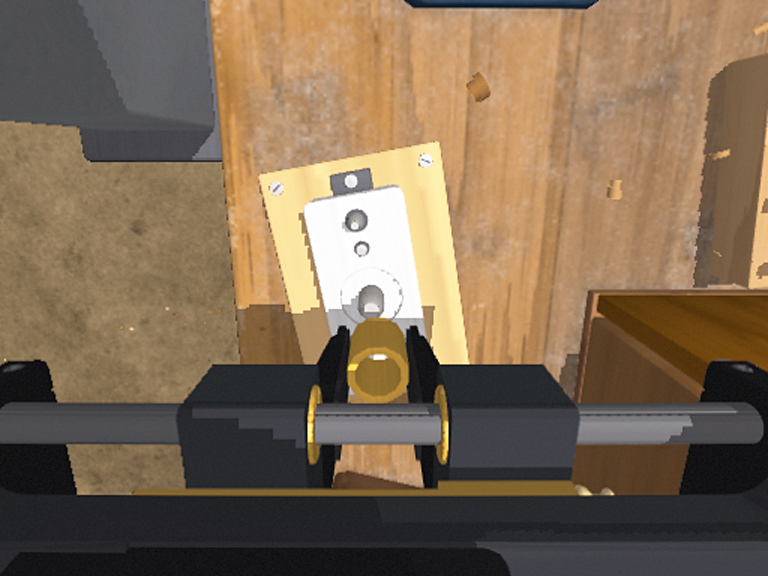

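Run:
```python
from h import *
z=np.load("pics/pl1.npz",allow_pickle=True); i=z['i']
a=i[110:250,180:320]; cv2.imwrite("pics/pl1c.png",cv2.resize(a,None,fx=4,fy=4,interpolation=cv2.INTER_CUBIC)[:,:,::-1])
c=z['c'].item(); b=np.load("base.npy"); print(b)
Rz=R.from_euler('z',b[2]).as_matrix()
P=np.array([(0,0,38),(0,46,58),(0,30,43),(0,0,60)])@Rz.T+[b[0],b[1],b[3]]
print((proj(c,P)-[180,110]+.5)*4-.5)
```

```text
[ 4.25301842e+02 -2.46616360e+02  1.74950452e-01 -1.25115212e+00]
[[270.20424707 353.09814363]
 [227.17729477 159.63757367]
 [244.60508488 224.68987851]
 [269.22005345 386.32232409]]
```

View pics/pl1c.png

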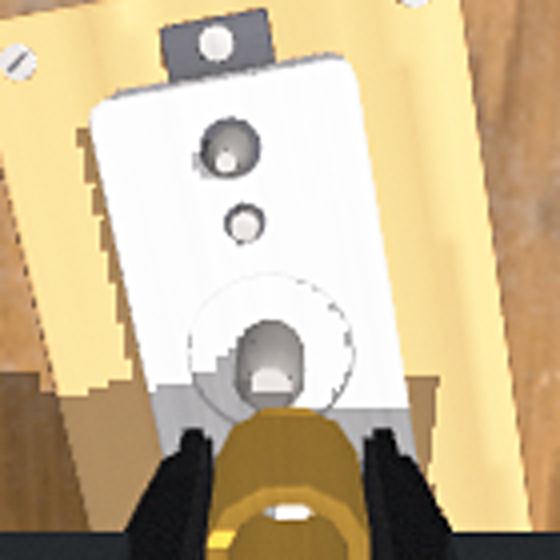

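Emit:
{"api": "arm_command", "payload": {"steps": [{"dx":-0.0022,"dy":-0.004,"dz":0.02,"rx":0.003,"ry":0.0015,"rz":0.002,"claw":1.0},{"dx":0.0,"dy":0.0,"dz":0.02,"rx":0.0,"ry":0.0,"rz":0.0,"claw":1.0},{"dx":0.0,"dy":0.0,"dz":0.0,"rx":0.0,"ry":0.0,"rz":0.0,"claw":1.0},{"dx":0.0,"dy":0.0,"dz":0.0,"rx":0.0,"ry":0.0,"rz":0.0,"claw":1.0}]}}

```text
t: 8.88
eef_pos: [425.4, -247.2, 85.2]
tcp_rot: [3.138, 0.002, 1.571]
ft_force: [0.1, -1.3, 0.3]
opening: 0.241
```

```bash
python3 shot.py wrist pl2;  python3 - <<'E'
from h import *
go([424.9,-246.6,72],math.pi/2,1)
E
```

```text
8.875 [ 425.41564382 -247.20018715   85.21005099] [3.13836827e+00 2.41327322e-03 1.57055469e+00] [ 425.63984762 -169.684037    254.80789683] [-0.27952947 -0.00343778 -0.00089643]
t 8.93 pos [ 425.4 -247.2   85.2] rot [3.138e+00 2.000e-03 1.571e+00] F [-0.3 -0.  -1.7] op 0.240
shift/1 [ 0.0008 -0.0007  0.0165] turn/1 [ 0.0021  0.0015 -0.0002] |d|mm 13.3 deg 0.2
```

View pics/pl2.png

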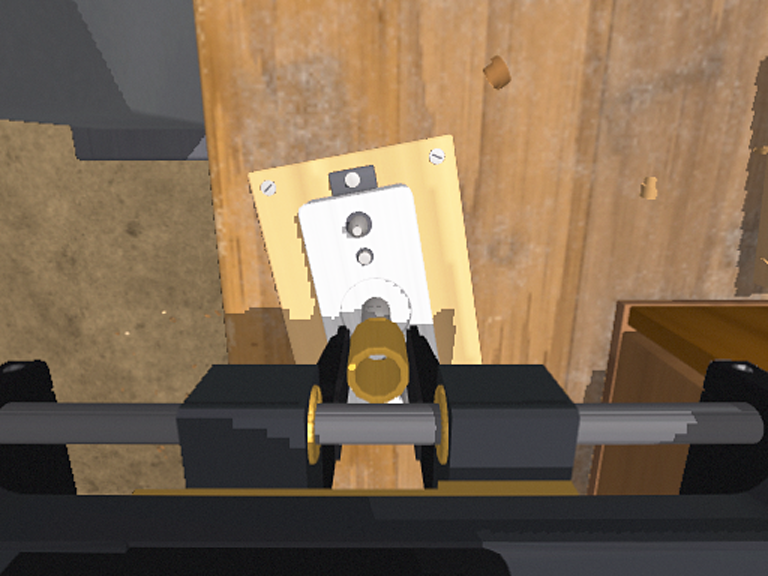

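Emit:
{"api": "arm_command", "payload": {"steps": [{"dx":0.0008,"dy":-0.0005,"dz":0.012,"rx":0.002,"ry":0.0015,"rz":0.0,"claw":1.0},{"dx":0.0,"dy":0.0,"dz":0.006,"rx":0.0,"ry":0.0,"rz":0.0,"claw":1.0},{"dx":0.0,"dy":0.0,"dz":0.006,"rx":0.0,"ry":0.0,"rz":0.0,"claw":1.0},{"dx":0.0,"dy":0.0,"dz":0.0,"rx":0.0,"ry":0.0,"rz":0.0,"claw":1.0}]}}

```text
t: 9.43
eef_pos: [425.2, -246.7, 65.1]
tcp_rot: [3.141, 0.0, 1.57]
ft_force: [-0.5, -0.5, -0.7]
opening: 0.24
```

Run:
```python
from h import *
go([424.9,-246.6,46],math.pi/2,1)
```

```text
t 9.43 pos [ 425.2 -246.7   65.1] rot [3.141 0.    1.57 ] F [-0.5 -0.5 -0.7] op 0.240
shift/1 [ 0.0001 -0.0003  0.0239] turn/1 [ 0.0004  0.0003 -0.0002] |d|mm 19.1 deg 0.0
```

Emit:
{"api": "arm_command", "payload": {"steps": [{"dx":0.0,"dy":0.0,"dz":0.006,"rx":0.0,"ry":0.0,"rz":0.0,"claw":1.0},{"dx":0.0,"dy":0.0,"dz":0.005,"rx":0.0,"ry":0.0,"rz":0.0,"claw":1.0},{"dx":0.0,"dy":0.0,"dz":0.004,"rx":0.0,"ry":0.0,"rz":0.0,"claw":1.0}]}}

```text
t: 9.8
eef_pos: [425.4, -246.8, 52.6]
tcp_rot: [3.14, 0.001, 1.571]
ft_force: [0.0, 0.0, -0.3]
opening: 0.241
```

```bash
python3 shot.py wrist pl3
python3 - <<'E'
from h import *
go([424.9,-246.6,46],math.pi/2,1)
E
```

```text
9.8 [ 425.35012392 -246.78798261   52.63398136] [3.14048625e+00 8.23043651e-04 1.57052762e+00] [ 425.9305673  -169.54172622  222.37056082] [-0.27796976 -0.0013021  -0.00089539]
t 9.85 pos [ 425.2 -246.7   52.3] rot [3.141e+00 1.000e-03 1.571e+00] F [ 0.   0.1 -0.6] op 0.237
shift/1 [ 0.0001 -0.0004  0.0079] turn/1 [ 0.0005  0.0004 -0.0002] |d|mm 6.3 deg 0.1
```

View pics/pl3.png

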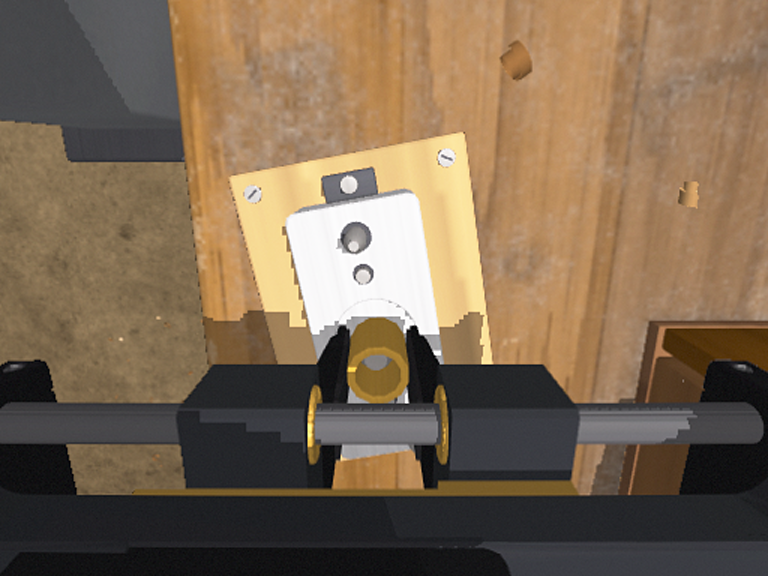

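The core pin is visible inside the bore at (375,370) and there is no contact force. I'll keep going down to the recess floor.

Emit:
{"api": "arm_command", "payload": {"steps": [{"dx":0.0,"dy":0.0,"dz":0.004,"rx":0.0,"ry":0.0,"rz":0.0,"claw":1.0},{"dx":0.0,"dy":0.0,"dz":0.003,"rx":0.0,"ry":0.0,"rz":0.0,"claw":1.0},{"dx":0.0,"dy":0.0,"dz":0.002,"rx":0.0,"ry":0.0,"rz":0.0,"claw":1.0}]}}

```text
t: 10.22
eef_pos: [425.3, -246.8, 45.7]
tcp_rot: [3.14, 0.001, 1.571]
ft_force: [-6.9, 3.8, 37.7]
opening: 0.239
```

Emit:
{"api": "arm_command", "payload": {"steps": [{"dx":0.0,"dy":0.0,"dz":-0.001,"rx":0.0,"ry":0.0,"rz":0.0,"claw":1.0},{"dx":0.0,"dy":0.0,"dz":0.0,"rx":0.0,"ry":0.0,"rz":0.0,"claw":0.1},{"dx":0.0,"dy":0.0,"dz":0.0,"rx":0.0,"ry":0.0,"rz":0.0,"claw":0.1},{"dx":0.0,"dy":0.0,"dz":0.0,"rx":0.0,"ry":0.0,"rz":0.0,"claw":0.1},{"dx":0.0,"dy":0.0,"dz":-0.005,"rx":0.0,"ry":0.0,"rz":0.0,"claw":0.1},{"dx":0.0,"dy":0.0,"dz":-0.02,"rx":0.0,"ry":0.0,"rz":0.0,"claw":0.1},{"dx":0.0,"dy":0.0,"dz":-0.06,"rx":0.0,"ry":0.0,"rz":0.0,"claw":-1.0},{"dx":0.0,"dy":0.0,"dz":-0.02,"rx":0.0,"ry":0.0,"rz":0.0,"claw":-1.0},{"dx":0.0,"dy":0.0,"dz":0.0,"rx":0.0,"ry":0.0,"rz":0.0,"claw":-1.0}]}}

```text
t: 11.35
eef_pos: [425.2, -246.7, 133.3]
tcp_rot: [3.141, 0.001, 1.571]
ft_force: [-0.6, -0.1, -0.5]
opening: 0.709
```

```bash
python3 shot.py wrist pl4
python3 - <<'E'
from h import *
z=np.load("pics/pl4.npz",allow_pickle=True); i=z['i'];c=z['c'].item(); P=cloud(c,z['d'])
a=i[110:265,170:330]; cv2.imwrite("pics/pl4c.png",cv2.resize(a,None,fx=3.75,fy=3.75,interpolation=cv2.INTER_CUBIC)[:,:,::-1])
m=(abs(P[...,0]-425)<13)&(abs(P[...,1]+247)<13)&(P[...,2]>57)&(P[...,2]<80); q=P[m];print(len(q),q.mean(0),np.percentile(q[:,2],[5,25,50,75,95]))
m=(abs(P[...,0]-415)<13)&(abs(P[...,1]+215)<25)&(P[...,2]>30)&(P[...,2]<40);print(np.median(P[m][:,2]))
E
```

```text
11.35 [ 425.17847171 -246.72318511  133.31359332] [3.14061041e+00 8.04854792e-04 1.57052859e+00] [ 425.78846242 -169.47928336  303.03823627] [-0.27796249 -0.00117265 -0.00084199]
537 [ 425.91168338 -246.69336554   62.96368313] [57.7606275  59.716264   64.54160095 65.53060731 66.41287575]
37.63207759350067
```

View pics/pl4c.png

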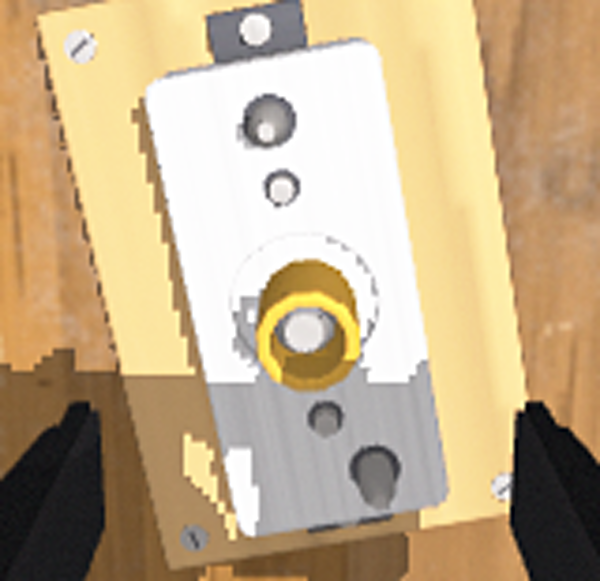

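Run:
```python
from h import *
b=np.load("base.npy"); z=np.load("pics/pl4.npz",allow_pickle=True);c=z['c'].item()
Rz=R.from_euler('z',b[2]).as_matrix()
P=np.array([(0,0,38),(0,46,58),(0,30,43),(0,-30,43),(0,0,60),(10,-46,58),(0,0,66)])@Rz.T+[b[0],b[1],0]
i=z['i'].copy(); big=cv2.resize(i[110:265,170:330],None,fx=3.75,fy=3.75,interpolation=cv2.INTER_CUBIC)
ov=[(-28,-60),(28,-60),(28,60),(-28,60)]
def pr(Q): return (proj(c,Q)-[170,110]+.5)*3.75-.5
print(pr(P))
C=pr(np.array([(x,y,38) for x,y in ov])@Rz.T+[b[0],b[1],0]); cv2.polylines(big,[C.round().astype(int)],True,(255,0,0),1)
for p in pr(P): cv2.circle(big,tuple(int(round(x)) for x in p),3,(255,0,0),1)
for (x,y,zz,r) in [(0,46,38,4.5),(10,-46,38,4.5),(0,0,38,18),(0,0,66,12),(0,46,58,2),(10,-46,58,2)]:
    t=np.linspace(0,6.28,40); C=pr(np.c_[x+r*np.cos(t),y+r*np.sin(t),0*t+zz]@Rz.T+[b[0],b[1],0]); cv2.polylines(big,[C.round().astype(int)],True,(255,0,0),1)
cv2.imwrite("pics/pl4o.png",big[:,:,::-1])
go([440,215,220],math.pi/2,1)
```

```text
[[304.14307755 304.74208442]
 [266.87934087 130.51715257]
 [281.61660936 189.60108242]
 [325.30594859 424.43250828]
 [304.00934086 331.84728497]
 [378.93480729 502.80847262]
 [303.96893258 340.0384473 ]]
t 11.40 pos [ 425.  -246.6  132.7] rot [3.141 0.    1.571] F [ 0.3 -0.9 -0.4] op 0.752
shift/1 [ 0.5769  0.0186 -0.1092] turn/1 [ 0.0002  0.0002 -0.0002] |d|mm 470.0 deg 0.0
```

View pics/pl4o.png

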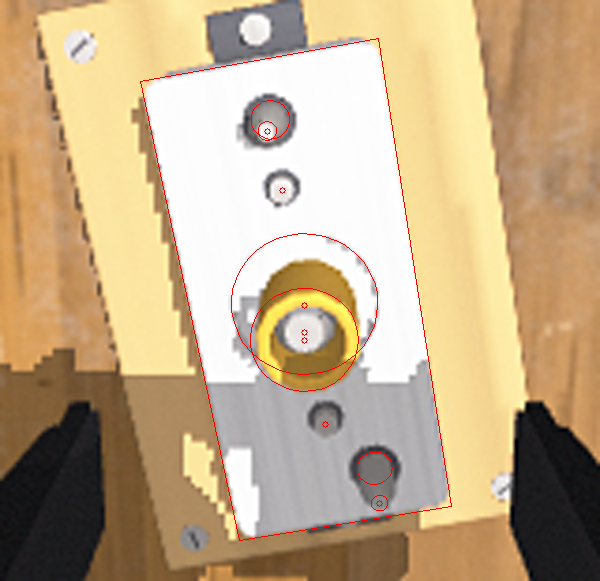

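```bash
cat > fitb.py <<'E'
from h import *
from scipy.optimize import least_squares
np.set_printoptions(precision=3,suppress=True)
def fit(views,lines,points,x0):
    # views: list of (c, off, scale); lines per view: (a,b,val,ax,z)
    n=len(views)
    def res(p):
        Rz=R.from_euler('z',p[2]).as_matrix(); out=[]
        for (c,off,sc),L,Q in zip(views,lines,points):
            c=dict(c); c['xyz']=np.array(c['xyz'])+[0,0,p[3]]
            at=R.from_euler('xyz',c['attitude'])*R.from_rotvec([p[4],0,0]); c['attitude']=at.as_euler('xyz')
            cv=lambda q:(np.array(q,float)+.5)/sc-.5+off
            for a,b,val,ax,z in L:
                w=onz(c,cv([a,b]),z)-[p[0],p[1],0]
                out+=list((w@Rz)[:,ax]-val)
            for P,q in Q:
                w=onz(c,cv([q]),P[2])-[p[0],p[1],0]
                out+=list((w@Rz)[0,:2]-P[:2])
        return np.r_[out,p[3]*.2,p[4]*50]
    s=least_squares(res,x0,loss='soft_l1'); return s.x,res(s.x)
E
python3 - <<'E'
from fitb import *
V=[];
for n,off,sc in (("base1",(150,85),3.75),("pl4",(170,110),3.75)):
    V.append((np.load(f"pics/{n}.npz",allow_pickle=True)['c'].item(),np.array(off),sc))
L=[[((147,75),(240,530),-28,0,38),((388,35),(465,495),28,0,38),((160,63),(375,23),60,1,38),((255,545),(455,512),-60,1,38)],
[((148,90),(238,525),-28,0,38),((382,60),(447,495),28,0,38),((165,76),(365,40),60,1,38),((255,536),(435,510),-60,1,38)]]
Q=[[((0,0,38),(314,300)),((0,46,58),(266,108)),((0,30,43),(289,177)),((0,-30,43),(337,423)),((0,0,60),(307,321))],
[((0,46,58),(265.5,130)),((0,30,43),(282,187)),((0,-30,43),(324,415))]]
for k in ([0,1],[0],[1]):
    x,r=fit([V[j] for j in k],[L[j] for j in k],[Q[j] for j in k],[425,-246,.17,0,0]); print(x); 
    if len(k)==2: print(r); np.save("base2.npy",x)
E
```

```text
[ 425.201 -245.499    0.172    3.394    0.005]
[ 0.252 -1.378 -0.416  0.214 -0.539 -0.274  0.417  0.715  0.031  0.056
 -0.51  -0.135  0.132 -0.114  0.399  0.342 -0.318 -0.325  0.788  0.492
  0.234 -0.171  0.131  0.217 -0.823 -1.552 -0.483 -0.056  0.079  0.294
  0.204  1.656  0.679  0.264]
[ 425.049 -247.614    0.172    3.767   -0.002]
[ 425.379 -245.178    0.171    1.639    0.005]
```

Emit:
{"api": "arm_command", "payload": {"steps": [{"dx":0.0,"dy":0.0,"dz":-0.06,"rx":0.0,"ry":0.0,"rz":0.0,"claw":-1.0},{"dx":0.0,"dy":0.0,"dz":-0.05,"rx":0.0,"ry":0.0,"rz":0.0,"claw":-1.0},{"dx":0.06,"dy":0.0,"dz":0.0,"rx":0.0,"ry":0.0,"rz":0.0,"claw":-1.0},{"dx":0.07,"dy":0.0,"dz":0.0,"rx":0.0,"ry":0.0,"rz":0.0,"claw":-1.0},{"dx":0.07,"dy":0.0,"dz":0.0,"rx":0.0,"ry":0.0,"rz":0.0,"claw":-1.0},{"dx":0.07,"dy":0.0,"dz":0.0,"rx":0.0,"ry":0.0,"rz":0.0,"claw":-1.0},{"dx":0.07,"dy":0.005,"dz":0.0,"rx":0.0,"ry":0.0,"rz":0.0,"claw":-1.0},{"dx":0.07,"dy":0.005,"dz":0.0,"rx":0.0,"ry":0.0,"rz":0.0,"claw":-1.0},{"dx":0.07,"dy":0.01,"dz":0.0,"rx":0.0,"ry":0.0,"rz":0.0,"claw":-1.0},{"dx":0.06,"dy":0.01,"dz":0.0,"rx":0.0,"ry":0.0,"rz":0.0,"claw":-1.0}]}}

```text
t: 12.65
eef_pos: [448.4, 195.9, 214.9]
tcp_rot: [-3.13, -0.003, 1.564]
ft_force: [-0.2, -0.3, -0.2]
opening: 1.001
```

Run:
```python
from h import *
go([456,205,150],math.pi/2,1)
```

```text
t 12.65 pos [448.4 195.9 214.9] rot [-3.130e+00 -3.000e-03  1.564e+00] F [-0.2 -0.3 -0.2] op 1.001
shift/1 [0.0111 0.0103 0.0811] turn/1 [-0.0075 -0.0022 -0.0046] |d|mm 66.0 deg 0.8
```

Emit:
{"api": "arm_command", "payload": {"steps": [{"dx":0.011,"dy":0.01,"dz":0.04,"rx":-0.0075,"ry":-0.002,"rz":-0.005,"claw":-1.0},{"dx":0.0,"dy":0.0,"dz":0.04,"rx":0.0,"ry":0.0,"rz":0.0,"claw":-1.0},{"dx":0.0,"dy":0.0,"dz":0.0,"rx":0.0,"ry":0.0,"rz":0.0,"claw":-1.0}]}}

```text
t: 13.02
eef_pos: [455.4, 208.6, 146.2]
tcp_rot: [-3.138, 0.001, 1.577]
ft_force: [0.6, 0.5, 1.0]
opening: 1.0
```

```bash
python3 shot.py wrist top1
```

```text
13.025 [455.43434118 208.60217482 146.16208187] [-3.13824175e+00  6.34006770e-04  1.57715105e+00] [456.26113436 285.81288506 315.91050186] [-0.27774893  0.00312937  0.00574322]
```

View pics/top1.png

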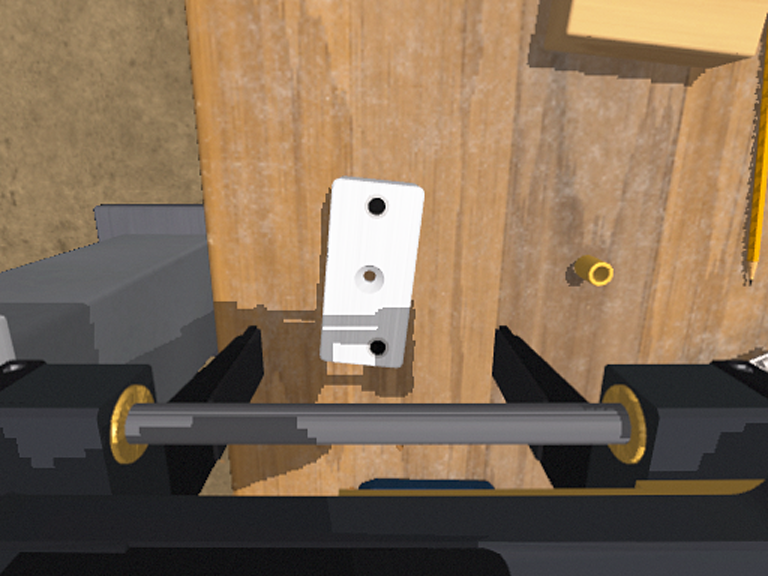

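The top's bushes are at (377,206) and (378,348). The lower one is offset towards +x as described, and the block is white rather than purple. I'll confirm this in an enlarged crop and fit its pose.

Run:
```python
from h import *
z=np.load("pics/top1.npz",allow_pickle=True); i=z['i']
a=i[110:255,205:295]; cv2.imwrite("pics/top1c.png",cv2.resize(a,None,fx=4,fy=4,interpolation=cv2.INTER_CUBIC)[:,:,::-1])
```

```text
(no output)
```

View pics/top1c.png

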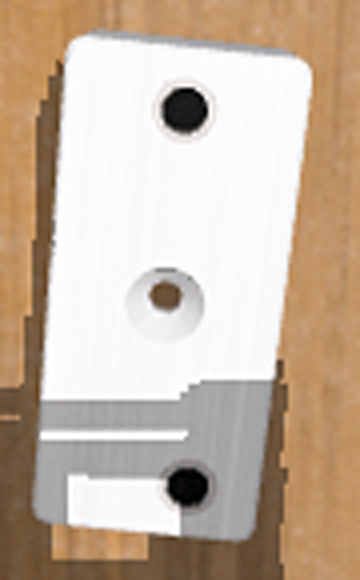

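Run:
```python
from fitb import *
z=np.load("pics/top1.npz",allow_pickle=True)
V=[(z['c'].item(),np.array((205,110)),4.)]
L=[[((65,60),(33,500),-28,0,42),((312,75),(254,525),28,0,42),((80,36),(300,58),60,1,42),((45,524),(240,541),-60,1,42)]]
Q=[[((0,46,42),(185,110)),((10,-46,42),(188,486)),((0,0,42),(166,305))]]
x,r=fit(V,L,Q,[456,215,-.1,0,0]); print(x,r)
go([x[0],x[1],137],math.pi/2+x[2],1)
```

```text
[450.509 210.372  -0.095   1.061  -0.002] [ 0.117 -0.011 -0.197 -0.325 -0.024  0.158 -0.092  0.261  0.089  0.014
  0.115 -0.113  0.199 -0.198  0.212 -0.106]
t 13.07 pos [456.1 208.7 147.4] rot [-3.14  -0.     1.577] F [-0.3 -0.3  0.6] op 1.000
shift/1 [ 0.002 -0.007  0.013] turn/1 [-0.001  0.     0.065] |d|mm 12.0 deg 5.8
```

Emit:
{"api": "arm_command", "payload": {"steps": [{"dx":0.002,"dy":-0.007,"dz":0.013,"rx":-0.001,"ry":0.0,"rz":0.065,"claw":-1.0},{"dx":0.0,"dy":0.0,"dz":0.0,"rx":0.0,"ry":0.0,"rz":0.0,"claw":-1.0},{"dx":0.0,"dy":0.0,"dz":0.0,"rx":0.0,"ry":0.0,"rz":0.0,"claw":-1.0}]}}

```text
t: 13.45
eef_pos: [452.0, 209.9, 139.6]
tcp_rot: [3.138, -0.001, 1.474]
ft_force: [-0.6, 0.3, 1.0]
opening: 1.001
```

```bash
python3 shot.py wrist top2
python3 - <<'E'
from h import *
z=np.load("pics/top2.npz",allow_pickle=True); i=z['i']
a=i[110:260,205:315]; cv2.imwrite("pics/top2c.png",cv2.resize(a,None,fx=4,fy=4,interpolation=cv2.INTER_CUBIC)[:,:,::-1])
E
```

```text
13.45 [451.99277391 209.93962771 139.60066628] [ 3.13819800e+00 -1.22402817e-03  1.47412342e+00] [459.62197761 286.53874096 309.48469814] [-0.27587265 -0.00345405 -0.0973139 ]
```

View pics/top2c.png

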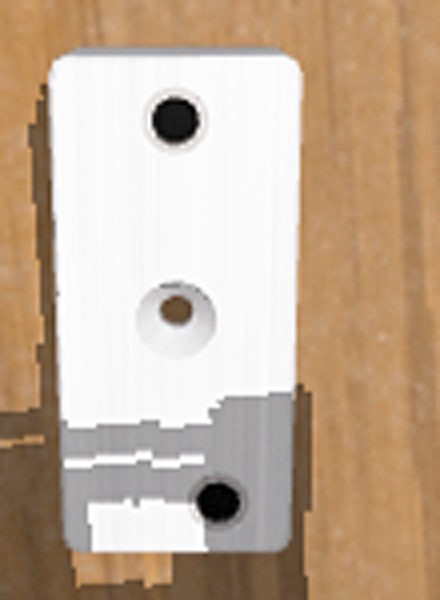

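Run:
```python
from fitb import *
def V(n,off,sc): return (np.load(f"pics/{n}.npz",allow_pickle=True)['c'].item(),np.array(off),sc)
D={}
D['base1']=(V('base1',(150,85),3.75),[((147,75),(240,530),-28,0,38),((388,35),(465,495),28,0,38),((160,63),(375,23),60,1,38),((255,545),(455,512),-60,1,38)],[((0,0,38),(314,300)),((0,46,58),(266,108)),((0,30,43),(289,177)),((0,-30,43),(337,423)),((0,0,60),(307,321))])
D['pl4']=(V('pl4',(170,110),3.75),[((148,90),(238,525),-28,0,38),((382,60),(447,495),28,0,38),((165,76),(365,40),60,1,38),((255,536),(435,510),-60,1,38)],[((0,46,58),(265.5,130)),((0,30,43),(282,187)),((0,-30,43),(324,415))])
D['top1']=(V('top1',(205,110),4.),[((65,60),(33,500),-28,0,42),((312,75),(254,525),28,0,42),((80,36),(300,58),60,1,42),((45,524),(240,541),-60,1,42)],[((0,46,42),(185,110)),((10,-46,42),(188,486)),((0,0,42),(166,305))])
D['top2']=(V('top2',(205,110),4.),[((50,75),(64,530),-28,0,42),((303,80),(291,530),28,0,42),((65,55),(290,55),60,1,42),((80,550),(275,550),-60,1,42)],[((0,46,42),(176,120)),((10,-46,42),(219,501)),((0,0,42),(177,320))])
def res(p,full=False):
    out=[]
    for k,(v,L,Q) in D.items():
        c,off,sc=v; q=p[0:3] if k in('base1','pl4') else p[3:6]
        c=dict(c); c['xyz']=np.array(c['xyz'])+[0,0,p[6]]
        c['attitude']=(R.from_euler('xyz',c['attitude'])*R.from_rotvec([p[7],0,0])).as_euler('xyz')
        Rz=R.from_euler('z',q[2]).as_matrix(); cvt=lambda t:(np.array(t,float)+.5)/sc-.5+off
        for a,b,val,ax,z in L: out+=list(((onz(c,cvt([a,b]),z)-[q[0],q[1],0])@Rz)[:,ax]-val)
        for P,t in Q: out+=list(((onz(c,cvt([t]),P[2])-[q[0],q[1],0])@Rz)[0,:2]-P[:2])
    return np.r_[out,p[6]*.2,p[7]*50]
s=least_squares(res,[425,-246,.17,451,210,-.1,0,0],loss='soft_l1'); print(s.x,np.std(res(s.x)))
r2=lambda p:res(np.r_[p,0,0]); s2=least_squares(r2,s.x[:6],loss='soft_l1'); print(s2.x,np.std(r2(s2.x)))
x=s2.x; go([x[3],x[4],95],math.pi/2+x[5],1)
```

```text
[ 425.23  -246.443    0.171  450.606  211.123   -0.096    2.423    0.001] 0.47042522300757805
[ 425.306 -246.34     0.17   450.64   211.379   -0.096] 0.5705381989383583
t 13.50 pos [451.9 210.  139.6] rot [ 3.138 -0.001  1.474] F [-0.8 -0.   0.9] op 1.004
shift/1 [ 0.002 -0.002  0.056] turn/1 [ 0.002 -0.001 -0.001] |d|mm 44.6 deg 0.2
```

Emit:
{"api": "arm_command", "payload": {"steps": [{"dx":0.0018,"dy":-0.002,"dz":0.03,"rx":0.002,"ry":-0.001,"rz":-0.001,"claw":-1.0},{"dx":0.0,"dy":0.0,"dz":0.05,"rx":0.0,"ry":0.0,"rz":0.0,"claw":-1.0},{"dx":0.0,"dy":0.0,"dz":0.0,"rx":0.0,"ry":0.0,"rz":0.0,"claw":-1.0}]}}

```text
t: 13.88
eef_pos: [452.6, 211.7, 76.9]
tcp_rot: [3.137, -0.002, 1.478]
ft_force: [0.5, -0.4, 0.6]
opening: 1.002
```

```bash
python3 shot.py wrist top3
python3 - <<'E'
from h import *
go([450.6,211.2,8],math.pi/2-.096,1)
E
```

```text
13.875 [452.58573225 211.69126476  76.86740544] [ 3.13678835e+00 -1.59015651e-03  1.47840914e+00] [459.65098551 288.27096334 246.76547798] [-0.27553129 -0.0048953  -0.09298184]
t 13.93 pos [453.4 212.   78.3] rot [ 3.134e+00 -3.000e-03  1.478e+00] F [0.  0.7 0.3] op 0.998
shift/1 [-0.0015 -0.004   0.0878] turn/1 [ 0.0045 -0.0016  0.0022] |d|mm 70.3 deg 0.5
```

View pics/top3.png

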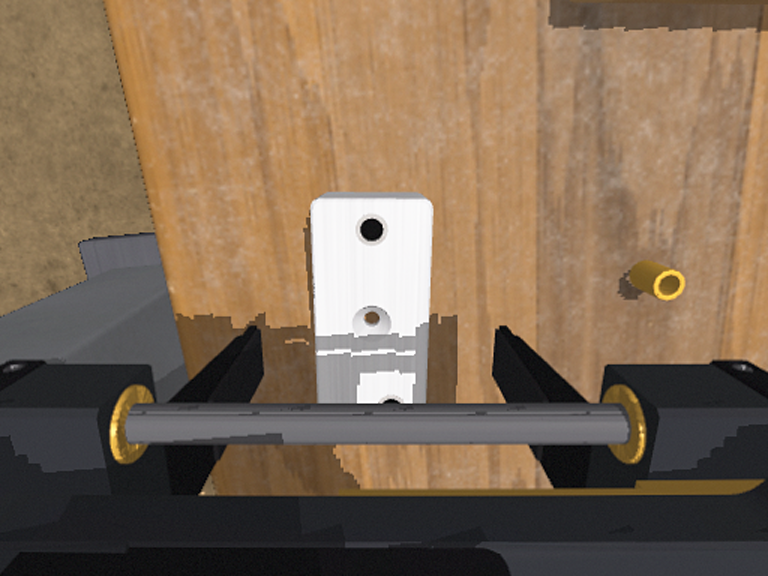

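Emit:
{"api": "arm_command", "payload": {"steps": [{"dx":-0.0012,"dy":-0.0035,"dz":0.02,"rx":0.004,"ry":-0.0015,"rz":0.001,"claw":-1.0},{"dx":0.0,"dy":0.0,"dz":0.03,"rx":0.0,"ry":0.0,"rz":0.0,"claw":-1.0},{"dx":0.0,"dy":0.0,"dz":0.02,"rx":0.0,"ry":0.0,"rz":0.0,"claw":-1.0},{"dx":0.0,"dy":0.0,"dz":0.0,"rx":0.0,"ry":0.0,"rz":0.0,"claw":-1.0},{"dx":0.0,"dy":0.0,"dz":0.0,"rx":0.0,"ry":0.0,"rz":0.0,"claw":-1.0}]}}

```text
t: 14.55
eef_pos: [453.0, 212.0, 24.3]
tcp_rot: [3.135, -0.003, 1.478]
ft_force: [-0.1, -0.1, -0.2]
opening: 1.0
```

Run:
```python
from h import *
go([450.6,211.2,8],math.pi/2-.096,1)
```

```text
t 14.55 pos [453.  212.   24.3] rot [ 3.135e+00 -3.000e-03  1.478e+00] F [-0.1 -0.1 -0.2] op 1.000
shift/1 [-0.0013 -0.003   0.0203] turn/1 [ 0.0044 -0.0018  0.0019] |d|mm 16.5 deg 0.5
```

Emit:
{"api": "arm_command", "payload": {"steps": [{"dx":-0.001,"dy":-0.003,"dz":0.0,"rx":0.0045,"ry":-0.002,"rz":0.002,"claw":-1.0},{"dx":0.0,"dy":0.0,"dz":0.01,"rx":0.0,"ry":0.0,"rz":0.0,"claw":-1.0},{"dx":0.0,"dy":0.0,"dz":0.0,"rx":0.0,"ry":0.0,"rz":0.0,"claw":-1.0}]}}

```text
t: 14.92
eef_pos: [450.9, 211.6, 17.2]
tcp_rot: [3.14, -0.0, 1.474]
ft_force: [0.4, -0.3, 1.0]
opening: 1.001
```

Run:
```python
from h import *
go([450.6,211.2,8],math.pi/2-.096,1)
```

```text
t 14.93 pos [450.9 211.6  17.2] rot [ 3.14  -0.     1.474] F [ 0.4 -0.3  1. ] op 1.001
shift/1 [-0.0005 -0.0004  0.0115] turn/1 [ 0.001  -0.0003 -0.0003] |d|mm 9.2 deg 0.1
```

Good. I'll do the final descent and then grip.

Emit:
{"api": "arm_command", "payload": {"steps": [{"dx":-0.0005,"dy":-0.0004,"dz":0.011,"rx":0.001,"ry":0.0,"rz":0.0,"claw":-1.0},{"dx":0.0,"dy":0.0,"dz":0.0,"rx":0.0,"ry":0.0,"rz":0.0,"claw":-1.0},{"dx":0.0,"dy":0.0,"dz":0.0,"rx":0.0,"ry":0.0,"rz":0.0,"claw":1.0},{"dx":0.0,"dy":0.0,"dz":0.0,"rx":0.0,"ry":0.0,"rz":0.0,"claw":1.0},{"dx":0.0,"dy":0.0,"dz":0.0,"rx":0.0,"ry":0.0,"rz":0.0,"claw":1.0},{"dx":0.0,"dy":0.0,"dz":0.0,"rx":0.0,"ry":0.0,"rz":0.0,"claw":1.0},{"dx":0.0,"dy":0.0,"dz":0.0,"rx":0.0,"ry":0.0,"rz":0.0,"claw":1.0},{"dx":0.0,"dy":0.0,"dz":0.0,"rx":0.0,"ry":0.0,"rz":0.0,"claw":1.0}]}}

```text
t: 15.92
eef_pos: [450.6, 211.2, 7.8]
tcp_rot: [-3.141, -0.0, 1.474]
ft_force: [0.6, -0.2, -1.1]
opening: 0.587
```

```bash
python3 shot.py wrist top4
python3 - <<'E'
from h import *
go([450.6,211.2,8],math.pi/2-.096,1)
E
```

```text
15.925 [450.56888812 211.17981489   7.82507886] [-3.14149720e+00 -4.59355514e-04  1.47438442e+00] [458.78860768 287.84278131 177.64058382] [-2.76679461e-01  4.65014008e-05 -9.69805992e-02]
t 15.97 pos [450.6 211.2   7.8] rot [-3.141 -0.     1.474] F [-0.   0.4 -0.5] op 0.584
shift/1 [ 0.      0.0001 -0.0002] turn/1 [-0.0001 -0.0003 -0.0002] |d|mm 0.2 deg 0.0
```

View pics/top4.png

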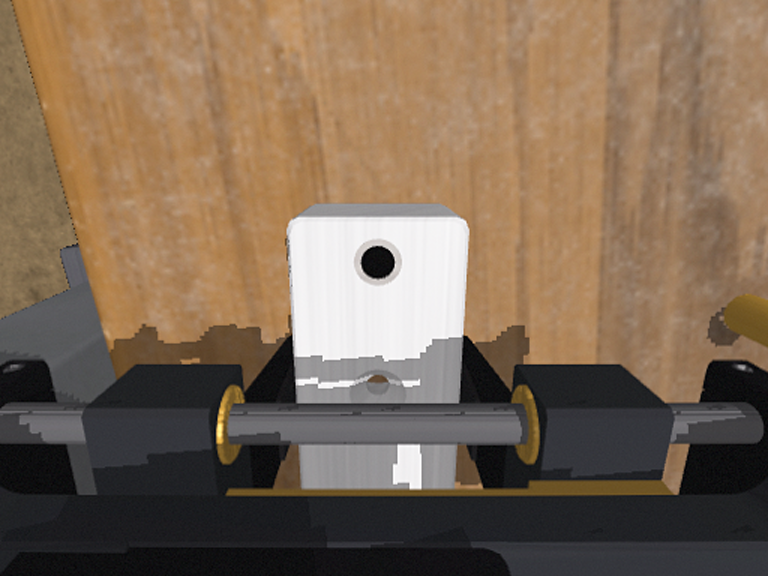

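Run:
```python
from h import *
z=np.load("pics/top4.npz",allow_pickle=True); c=z['c'].item(); s=z['s'].item(); i=z['i']
g=cv2.cvtColor(i,cv2.COLOR_RGB2GRAY)[155:195,230:275]; m=(g<70); 
n,l,st,ce=cv2.connectedComponentsWithStats(m.astype(np.uint8)); k=1+np.argmax(st[1:,4]); uv=ce[k]+[230,155]; print(uv,st[k])
R0=R.from_euler('xyz',s['tcp_rot'])
print(R0.inv().apply(onz(c,[uv],42)[0]-s['eef_pos']))
tip=[(378.5/1.5-.2,205/1.5-.2),(378.5/1.5-.2,216/1.5-.2)]
print(R0.inv().apply(onz(c,tip,42)-s['eef_pos']))
```

```text
[251.42780749 174.40641711] [ 11   9  22  22 374]
[ 45.7918115    0.72543433 -34.15395942]
[[ 63.22563182   1.05325711 -34.14598239]
 [ 59.94828144   1.05316441 -34.14748785]]
```

Emit:
{"api": "arm_command", "payload": {"steps": [{"dx":0.0,"dy":0.0,"dz":-0.02,"rx":0.0,"ry":0.0,"rz":0.0,"claw":1.0},{"dx":0.0,"dy":0.0,"dz":-0.06,"rx":0.0,"ry":0.0,"rz":0.0,"claw":1.0},{"dx":0.0,"dy":0.0,"dz":-0.07,"rx":0.0,"ry":0.0,"rz":0.0,"claw":1.0},{"dx":0.0,"dy":0.0,"dz":-0.07,"rx":0.0,"ry":0.0,"rz":0.0,"claw":1.0},{"dx":0.0,"dy":0.0,"dz":-0.03,"rx":0.0,"ry":0.0,"rz":0.0,"claw":1.0},{"dx":0.0,"dy":0.0,"dz":0.0,"rx":0.0,"ry":0.0,"rz":0.0,"claw":1.0}]}}

```text
t: 16.73
eef_pos: [449.2, 210.6, 218.1]
tcp_rot: [-3.142, -0.0, 1.474]
ft_force: [1.2, 0.0, -3.8]
opening: 0.589
```

Run:
```python
from h import *
go([425.2,-246.4,200],math.pi/2+.171,10)
```

```text
t 16.73 pos [449.2 210.6 218.1] rot [-3.142 -0.     1.474] F [ 1.2  0.  -3.8] op 0.589
shift/10 [-0.0572  0.0025  0.0022] turn/10 [-0.    -0.    -0.017] |d|mm 458.0 deg 15.3
```

Emit:
{"api": "arm_command", "payload": {"steps": [{"dx":-0.04,"dy":-0.005,"dz":0.0,"rx":0.0,"ry":0.0,"rz":-0.017,"claw":1.0},{"dx":-0.055,"dy":-0.005,"dz":0.0,"rx":0.0,"ry":0.0,"rz":-0.017,"claw":1.0},{"dx":-0.055,"dy":-0.005,"dz":0.0,"rx":0.0,"ry":0.0,"rz":-0.017,"claw":1.0},{"dx":-0.055,"dy":-0.005,"dz":0.0,"rx":0.0,"ry":0.0,"rz":-0.017,"claw":1.0},{"dx":-0.055,"dy":-0.005,"dz":0.0,"rx":0.0,"ry":0.0,"rz":-0.017,"claw":1.0},{"dx":-0.055,"dy":-0.005,"dz":0.0,"rx":0.0,"ry":0.0,"rz":-0.017,"claw":1.0},{"dx":-0.055,"dy":-0.005,"dz":0.0,"rx":0.0,"ry":0.0,"rz":-0.017,"claw":1.0},{"dx":-0.055,"dy":-0.005,"dz":0.0,"rx":0.0,"ry":0.0,"rz":-0.017,"claw":1.0},{"dx":-0.055,"dy":-0.005,"dz":0.0,"rx":0.0,"ry":0.0,"rz":-0.017,"claw":1.0},{"dx":-0.04,"dy":-0.002,"dz":0.0,"rx":0.0,"ry":0.0,"rz":-0.017,"claw":1.0}]}}

```text
t: 17.98
eef_pos: [415.5, -214.6, 207.9]
tcp_rot: [-3.127, -0.008, 1.754]
ft_force: [1.3, 0.4, -3.1]
opening: 0.589
```

Emit:
{"api": "arm_command", "payload": {"steps": [{"dx":0.0,"dy":0.0,"dz":0.0,"rx":0.0,"ry":0.0,"rz":0.0,"claw":1.0},{"dx":0.0,"dy":0.0,"dz":0.0,"rx":0.0,"ry":0.0,"rz":0.0,"claw":1.0}]}}

```text
t: 18.23
eef_pos: [414.3, -215.2, 205.7]
tcp_rot: [-3.124, -0.011, 1.751]
ft_force: [-0.0, 1.1, -2.6]
opening: 0.588
```

Run:
```python
from h import *
go([424.4,-246.1,130],math.pi/2+.171,2)
```

```text
t 18.23 pos [ 414.3 -215.2  205.7] rot [-3.124 -0.011  1.751] F [-0.   1.1 -2.6] op 0.588
shift/2 [-0.0206  0.0036  0.047 ] turn/2 [-0.0057 -0.0034  0.0029] |d|mm 82.3 deg 1.3
```

Emit:
{"api": "arm_command", "payload": {"steps": [{"dx":-0.0206,"dy":0.0036,"dz":0.047,"rx":-0.0057,"ry":-0.0034,"rz":0.003,"claw":1.0},{"dx":-0.0206,"dy":0.0036,"dz":0.047,"rx":-0.0057,"ry":-0.0034,"rz":0.003,"claw":1.0},{"dx":0.0,"dy":0.0,"dz":0.0,"rx":0.0,"ry":0.0,"rz":0.0,"claw":1.0},{"dx":0.0,"dy":0.0,"dz":0.0,"rx":0.0,"ry":0.0,"rz":0.0,"claw":1.0}]}}

```text
t: 18.73
eef_pos: [424.9, -242.7, 129.1]
tcp_rot: [3.141, -0.001, 1.744]
ft_force: [0.9, 0.7, -2.7]
opening: 0.588
```

```bash
python3 shot.py wrist cl1;python3 - <<'E'
from h import *
go([424.4,-246.1,92],math.pi/2+.171,2)
E
```

```text
18.725 [ 424.91583382 -242.74923889  129.11694097] [ 3.14146756e+00 -6.59681979e-04  1.74447051e+00] [ 412.2698687  -166.92720842  298.96553218] [-0.27650384 -0.00051972  0.17305498]
t 18.77 pos [ 424.9 -242.7  129.2] rot [ 3.141 -0.     1.745] F [-0.8  0.  -2.8] op 0.588
shift/2 [-0.002  -0.0007  0.0233] turn/2 [ 0.0001 -0.0001  0.0009] |d|mm 37.4 deg 0.2
```

View pics/cl1.png

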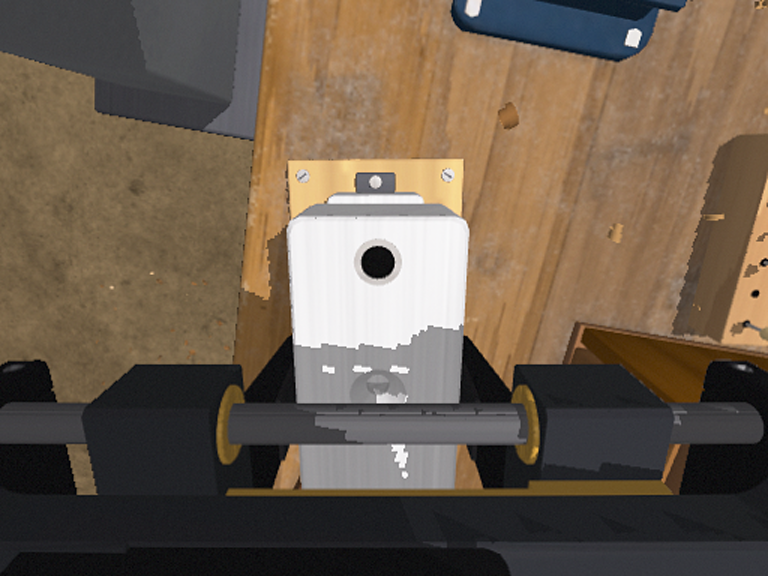

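Run:
```python
from h import *
z=np.load("pics/cl1.npz",allow_pickle=True); c=z['c'].item(); s=z['s'].item(); i=z['i']
a=i[95:190,185:320]; cv2.imwrite("pics/cl1c.png",cv2.resize(a,None,fx=5.5,fy=5.5,interpolation=cv2.INTER_CUBIC)[:,:,::-1])
```

```text
(no output)
```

View pics/cl1c.png

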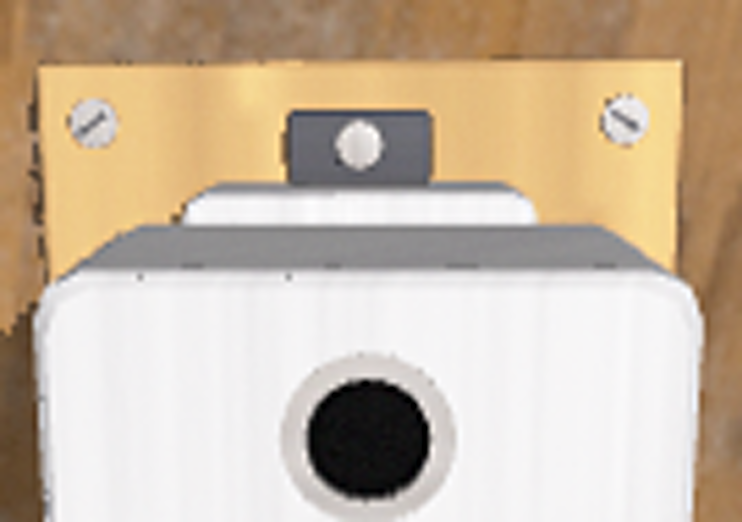

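Run:
```python
from h import *
np.set_printoptions(precision=2,suppress=True)
z=np.load("pics/cl1.npz",allow_pickle=True); c=z['c'].item(); s=z['s'].item()
R0=R.from_euler('xyz',s['tcp_rot']); cv_=lambda q:(np.array(q,float)+.5)/5.5-.5+[185,95]
def tool(q,zz): return R0.inv().apply(onz(c,cv_(q),zz)-s['eef_pos'])
def yaw(q,zz): p=onz(c,cv_(q),zz); d=p[1]-p[0]; return math.atan2(d[1],d[0])
print("board edge",tool([(38,67),(682,60)],12),yaw([(38,67),(682,60)],12))
print("board sides",tool([(38,67),(48,270),(682,60),(676,265)],12))
print("screws",tool([(93,124),(626,119)],12),yaw([(93,124),(626,119)],12))
print("block edge sides",tool([(183,223),(538,223)],38),"back",tool([(215,184),(505,183)],38),yaw([(215,184),(505,183)],38))
zt=s['eef_pos'][2]-8+42
print("top",tool([(368,438)],zt),tool([(55,270),(690,268)],zt),yaw([(55,270),(690,268)],zt), tool([(35,340),(703,340)],zt))
```

```text
board edge [[ 74.7  -54.7  117.16]
 [ 75.77  53.46 117.17]] 0.18351386939120293
board sides [[ 74.7  -54.7  117.16]
 [ 40.69 -54.82 117.14]
 [ 75.77  53.46 117.17]
 [ 41.48  54.16 117.15]]
screws [[ 65.36 -45.88 117.15]
 [ 66.12  44.45 117.17]] 0.1821434764963182
block edge sides [[ 51.29 -28.25  91.15]
 [ 51.25  27.35  91.15]] back [[ 57.29 -23.08  91.15]
 [ 57.42  22.05  91.16]] 0.1763863844354898
top [[ 45.63   0.69 -33.97]] [[ 59.8  -25.02 -33.96]
 [ 59.93  27.15 -33.96]] 0.17613710013111702 [[ 54.   -26.99 -33.97]
 [ 53.96  28.55 -33.96]]
```

Emit:
{"api": "arm_command", "payload": {"steps": [{"dx":-0.004,"dy":-0.0014,"dz":0.02,"rx":0.0,"ry":0.0,"rz":0.0,"claw":1.0},{"dx":0.0,"dy":0.0,"dz":0.025,"rx":0.0,"ry":0.0,"rz":0.0,"claw":1.0},{"dx":0.0,"dy":0.0,"dz":0.0,"rx":0.0,"ry":0.0,"rz":0.0,"claw":1.0},{"dx":0.0,"dy":0.0,"dz":0.0,"rx":0.0,"ry":0.0,"rz":0.0,"claw":1.0}]}}

```text
t: 19.27
eef_pos: [425.2, -245.9, 94.0]
tcp_rot: [3.138, 0.003, 1.746]
ft_force: [-0.1, 0.1, -2.5]
opening: 0.585
```

Run:
```python
from h import *
go([424.4,-246.1,69],math.pi/2+.174,1)
from shot import shot
shot("side","side2"); z=np.load("pics/side2.npz",allow_pickle=True)['i']
cv2.imwrite("pics/side2c.png",cv2.resize(z[90:240,130:310],None,fx=4,fy=4,interpolation=cv2.INTER_CUBIC)[:,:,::-1])
```

```text
t 19.27 pos [ 425.2 -245.9   94. ] rot [3.138e+00 3.000e-03 1.746e+00] F [-0.1  0.1 -2.5] op 0.585
shift/1 [ 0.     -0.0011  0.0312] turn/1 [0.0021 0.0018 0.0008] |d|mm 25.0 deg 0.3
```

View pics/side2c.png

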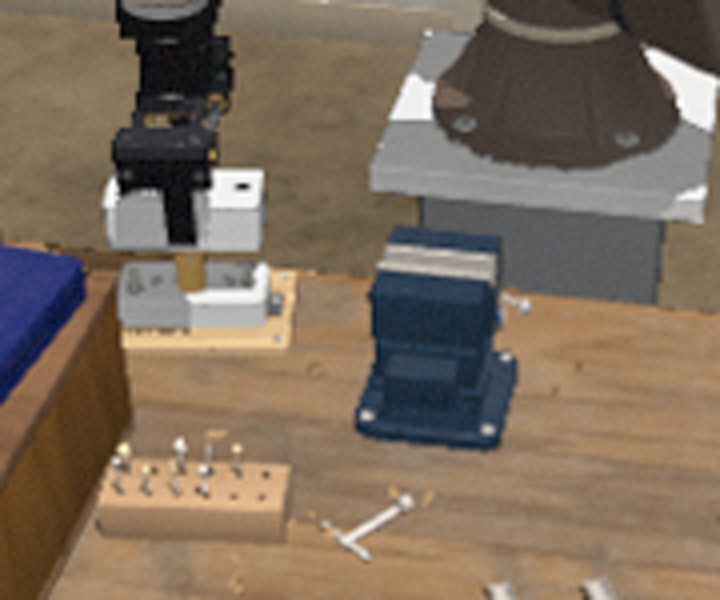

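Emit:
{"api": "arm_command", "payload": {"steps": [{"dx":0.0,"dy":-0.0011,"dz":0.006,"rx":0.002,"ry":0.002,"rz":0.0005,"claw":1.0},{"dx":0.0,"dy":0.0,"dz":0.008,"rx":0.0,"ry":0.0,"rz":0.0,"claw":1.0},{"dx":0.0,"dy":0.0,"dz":0.008,"rx":0.0,"ry":0.0,"rz":0.0,"claw":1.0},{"dx":0.0,"dy":0.0,"dz":0.0,"rx":0.0,"ry":0.0,"rz":0.0,"claw":1.0}]}}

```text
t: 19.82
eef_pos: [424.5, -246.3, 76.0]
tcp_rot: [3.141, 0.001, 1.745]
ft_force: [-0.2, 0.5, -2.4]
opening: 0.587
```

Run:
```python
from h import *
go([424.4,-246.1,62],math.pi/2+.174,1); print(env.state()['moment'])
```

```text
t 19.82 pos [ 424.5 -246.3   76. ] rot [3.141e+00 1.000e-03 1.745e+00] F [-0.2  0.5 -2.4] op 0.587
shift/1 [ 0.0003 -0.0001  0.0175] turn/1 [0.0006 0.0004 0.0002] |d|mm 14.0 deg 0.1
[0.03016626 0.05998939 0.00472884]
```

Emit:
{"api": "arm_command", "payload": {"steps": [{"dx":0.0002,"dy":0.0,"dz":0.006,"rx":0.0005,"ry":0.0005,"rz":0.0,"claw":1.0},{"dx":0.0,"dy":0.0,"dz":0.005,"rx":0.0,"ry":0.0,"rz":0.0,"claw":1.0},{"dx":0.0,"dy":0.0,"dz":0.003,"rx":0.0,"ry":0.0,"rz":0.0,"claw":1.0}]}}

```text
t: 20.2
eef_pos: [424.6, -246.2, 64.2]
tcp_rot: [3.141, -0.0, 1.745]
ft_force: [0.1, -0.0, -3.0]
opening: 0.586
```

Run:
```python
from h import *
go([424.4,-246.1,58],math.pi/2+.174,1); print(env.state()['moment'])
```

```text
t 20.20 pos [ 424.6 -246.2   64.2] rot [ 3.141 -0.     1.745] F [ 0.1 -0.  -3. ] op 0.586
shift/1 [ 0.0002 -0.0002  0.0077] turn/1 [ 0.0002 -0.      0.0002] |d|mm 6.2 deg 0.0
[-0.03701885 -0.00354273  0.00066949]
```

Emit:
{"api": "arm_command", "payload": {"steps": [{"dx":0.0,"dy":0.0,"dz":0.003,"rx":0.0,"ry":0.0,"rz":0.0,"claw":1.0},{"dx":0.0,"dy":0.0,"dz":0.003,"rx":0.0,"ry":0.0,"rz":0.0,"claw":1.0}]}}

```text
t: 20.45
eef_pos: [424.6, -246.2, 59.1]
tcp_rot: [3.141, 0.0, 1.745]
ft_force: [0.9, 0.1, -3.1]
opening: 0.591
```

Run:
```python
from h import *
go([424.4,-246.1,55],math.pi/2+.174,1); print(env.state()['moment'])
```

```text
t 20.45 pos [ 424.6 -246.2   59.1] rot [3.141 0.    1.745] F [ 0.9  0.1 -3.1] op 0.591
shift/1 [ 0.0002 -0.0003  0.0051] turn/1 [0.0002 0.     0.0002] |d|mm 4.1 deg 0.0
[ 0.02404126 -0.0288687  -0.07904662]
```

Emit:
{"api": "arm_command", "payload": {"steps": [{"dx":0.0,"dy":0.0,"dz":0.003,"rx":0.0,"ry":0.0,"rz":0.0,"claw":1.0},{"dx":0.0,"dy":0.0,"dz":0.003,"rx":0.0,"ry":0.0,"rz":0.0,"claw":1.0}]}}

```text
t: 20.7
eef_pos: [424.7, -246.3, 54.0]
tcp_rot: [3.141, 0.0, 1.745]
ft_force: [0.3, 1.5, -2.5]
opening: 0.59
```

Run:
```python
from h import *
go([424.4,-246.1,50],math.pi/2+.174,1); print(env.state()['moment'])
```

```text
t 20.70 pos [ 424.7 -246.3   54. ] rot [3.141 0.    1.745] F [ 0.3  1.5 -2.5] op 0.590
shift/1 [ 0.0003 -0.0003  0.005 ] turn/1 [0.0003 0.0001 0.0002] |d|mm 4.0 deg 0.0
[ 0.05357459 -0.03609773  0.02276501]
```

Emit:
{"api": "arm_command", "payload": {"steps": [{"dx":0.0,"dy":0.0,"dz":0.003,"rx":0.0,"ry":0.0,"rz":0.0,"claw":1.0},{"dx":0.0,"dy":0.0,"dz":0.003,"rx":0.0,"ry":0.0,"rz":0.0,"claw":1.0}]}}

```text
t: 20.95
eef_pos: [424.7, -246.3, 49.1]
tcp_rot: [3.141, 0.0, 1.745]
ft_force: [-0.2, 1.0, 4.7]
opening: 0.586
```

Run:
```python
from h import *
go([424.4,-246.1,46],math.pi/2+.174,1); print(env.state()['moment'])
```

```text
t 20.95 pos [ 424.7 -246.3   49.1] rot [3.141 0.    1.745] F [-0.2  1.   4.7] op 0.586
shift/1 [ 0.0003 -0.0003  0.0039] turn/1 [0.0004 0.0002 0.0003] |d|mm 3.1 deg 0.0
[0.15669388 0.23134131 0.00353932]
```

Emit:
{"api": "arm_command", "payload": {"steps": [{"dx":0.0,"dy":0.0,"dz":0.002,"rx":0.0,"ry":0.0,"rz":0.0,"claw":1.0},{"dx":0.0,"dy":0.0,"dz":0.001,"rx":0.0,"ry":0.0,"rz":0.0,"claw":1.0}]}}

```text
t: 21.2
eef_pos: [424.7, -246.3, 47.0]
tcp_rot: [3.141, 0.001, 1.745]
ft_force: [-2.1, 1.0, 5.6]
opening: 0.59
```

Run:
```python
from h import *
go([424.4,-246.1,46],math.pi/2+.174,1); print(env.state()['moment'])
```

```text
t 21.20 pos [ 424.7 -246.3   47. ] rot [3.141e+00 1.000e-03 1.745e+00] F [-2.1  1.   5.6] op 0.590
shift/1 [ 0.0003 -0.0003  0.0013] turn/1 [0.0005 0.0004 0.0003] |d|mm 1.1 deg 0.1
[ 0.19477866  0.34244416 -0.02470291]
```

Emit:
{"api": "arm_command", "payload": {"steps": [{"dx":0.0,"dy":0.0,"dz":0.001,"rx":0.0,"ry":0.0,"rz":0.0,"claw":1.0},{"dx":0.0,"dy":0.0,"dz":0.001,"rx":0.0,"ry":0.0,"rz":0.0,"claw":1.0}]}}

```text
t: 21.45
eef_pos: [424.7, -246.3, 46.0]
tcp_rot: [3.141, 0.001, 1.745]
ft_force: [-1.6, 1.2, 6.5]
opening: 0.589
```

Run:
```python
from h import *
go([424.4,-246.1,46],math.pi/2+.174,1); print(env.state()['moment'])
```

```text
t 21.45 pos [ 424.7 -246.3   46. ] rot [3.141e+00 1.000e-03 1.745e+00] F [-1.6  1.2  6.5] op 0.589
shift/1 [ 0.0003 -0.0003 -0.    ] turn/1 [0.0007 0.0006 0.0003] |d|mm 0.4 deg 0.1
[0.2193598  0.35620739 0.01855469]
```

Emit:
{"api": "arm_command", "payload": {"steps": [{"dx":0.0,"dy":0.0,"dz":0.001,"rx":0.0,"ry":0.0,"rz":0.0,"claw":1.0},{"dx":0.0,"dy":0.0,"dz":0.001,"rx":0.0,"ry":0.0,"rz":0.0,"claw":1.0}]}}

```text
t: 21.7
eef_pos: [424.7, -246.3, 45.8]
tcp_rot: [3.14, 0.002, 1.745]
ft_force: [-2.6, 3.1, 17.5]
opening: 0.589
```

Run:
```python
from h import *
go([424.4,-246.1,46],math.pi/2+.174,1); print(env.state()['moment'])
```

```text
t 21.70 pos [ 424.7 -246.3   45.8] rot [3.140e+00 2.000e-03 1.745e+00] F [-2.6  3.1 17.5] op 0.589
shift/1 [ 0.0004 -0.0004 -0.0002] turn/1 [0.001  0.001  0.0003] |d|mm 0.5 deg 0.1
[ 0.66723226  0.91280643 -0.01142253]
```

```bash
python3 - <<'E'
from h import *
from shot import shot
o=[]
for n,nm in (("side","side3"),("scene","scene3")):
    s,c,i,d=shot(n,nm); p=proj(c,[425,-246,40])[0].astype(int); print(n,p,s['ft_force'],s['eef_pos'])
    a=i[p[1]-35:p[1]+40,p[0]-50:p[0]+50]; o.append(cv2.resize(a,(400,300),interpolation=cv2.INTER_CUBIC))
    P=cloud(c,d); th=.174; Rz=R.from_euler('z',th).as_matrix(); q=(P-[424.6,-246.3,0])@Rz
    for y0,y1 in((-55,-25),(25,55)):
        m=(abs(q[...,0])<24)&(q[...,1]>y0)&(q[...,1]<y1)&(q[...,2]>60)&(q[...,2]<100); print(n,y0,m.sum(),np.percentile(q[m][:,2],[10,50,90]) if m.sum() else 0)
cv2.imwrite("pics/fin.png",np.hstack(o)[:,:,::-1])
E
python3 shot.py wrist cl5
```

```text
side [178 159] [-2.60256186  3.11276631 17.5181731 ] [ 424.73181657 -246.34777546   45.80930321]
side -55 22 [78.42832144 80.93959053 82.28005982]
side 25 76 [77.63032323 79.90901881 82.00470584]
scene [206 117] [-3.75741022  1.63878848 15.13782129] [ 424.72948017 -246.35816953   45.83110243]
scene -55 0 0
scene 25 113 [77.79150199 80.89283264 83.6852491 ]
21.8 [ 424.75328856 -246.36821136   45.82583579] [3.13994254e+00 1.68278233e-03 1.74531591e+00] [ 411.70840986 -170.19902214  215.4807078 ] [-0.27883901 -0.00202265  0.17391735]
```

View pics/fin.png

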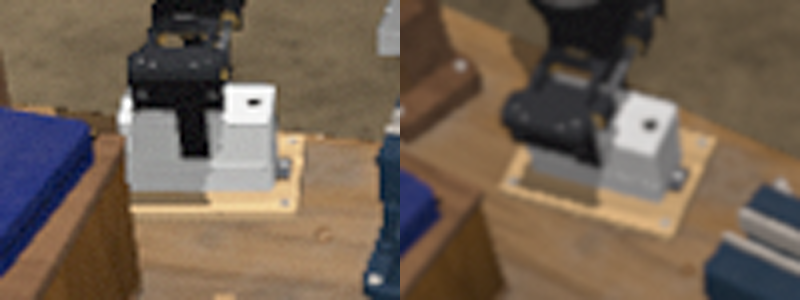

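View pics/cl5.png

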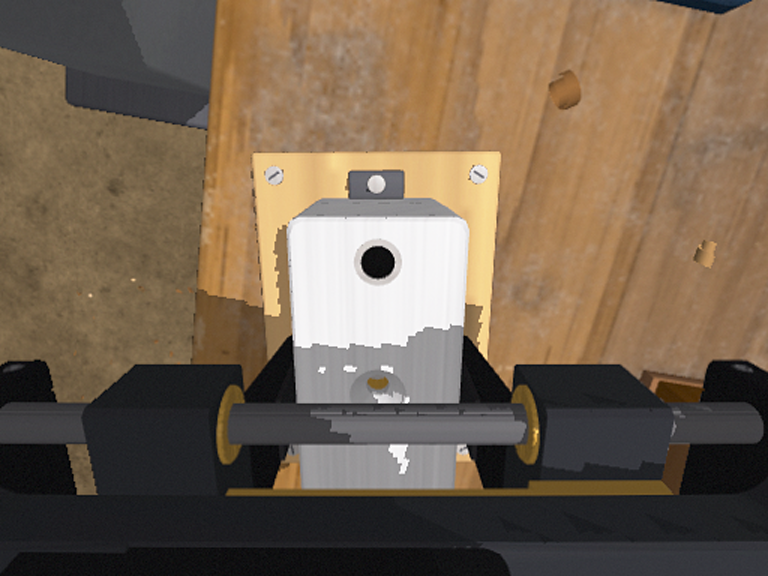

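The top face reads about 80 mm, so the mould is flush. The bush hasn't moved in the grip, and the ferrule shows through the funnel. I'll add one slightly firmer push and hand in.

Emit:
{"api": "arm_command", "payload": {"steps": [{"dx":0.0,"dy":0.0,"dz":0.0012,"rx":0.0,"ry":0.0,"rz":0.0,"claw":1.0}]}}

```text
t: 21.98
eef_pos: [424.7, -246.4, 45.8]
tcp_rot: [3.14, 0.002, 1.745]
ft_force: [-3.4, 1.9, 18.8]
opening: 0.588
```

Run:
```python
from h import *
s=env.state(); print(s['ft_force'],s['eef_pos'],s['opening'])
if 10<s['ft_force'][2]<35: print(env.job_done()); s=env.state(); print(s['t'],s['ft_force'],s['eef_pos'])
```

```text
[-3.4426166   1.86454071 18.75205578] [ 424.71852091 -246.36785423   45.81653326] 0.5884326688775365
the job is handed in; nothing more can be done
None
the job is handed in; nothing more can be done
```

The mould is shut and handed in at about 22 s of the 64 s limit. The wide ferrule is seated on the core pin. The white mould top is down on both dowels, and I am still gripping it and pressing it closed.

**Checks that passed:**
- **Ferrule:** its rim read about 65.5 mm against the 66 mm expected when seated. Pressing it home peaked at about 38 N at the wrist.
- **Closing height:** the tool stopped hard at 45.8 mm, exactly the gripping height plus the 38 mm parting face. The side and scene cameras put the top face at 80–81 mm (80 expected).
- **Pressing force:** the last reading was 18.8 N net upward. The springs alone read about 6.5 N just before the halves met.
- **Grip:** the opening (0.588) and the bush's position in the wrist picture did not change, so the top did not slip.
- **Dowels:** they went in with almost no side force. The offset bush is on the matching side, so the top is the right way round.

**Checks that disagreed or were not made:**
- **Witness lines:** I never saw the lines themselves. That they match follows from the offset dowels, which only fit one way round.
- **Wrist camera:** it read about 0.7 mm off across the jaws, and estimates of the base's yaw ranged from 0.171 to 0.183 rad. I allowed for the offset and used 0.174 rad.
- **After handing in:** I could not read the force again once the job was in.
- **Bystanders:** I never touched the narrow ferrule or the other bystander objects, but I did not check their positions again at the end.

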